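Empty the spice carousel into the cooking caddy

TASK

Swing the keeper arm clear of the spice dispenser's outlet, then bring each canister that is in the carousel to the outlet, push it out onto the landing with the ejector rod, and lay every canister in the wooden caddy, one to a compartment and flat on its floor. When the carousel is empty, swing the keeper arm back across the outlet, let the ejector rod come home, and leave the mug, the pepper mill and the oil bottle where they are.

Things in the scene. Friction and masses are not known exactly. Their poses are not given: they have to be found in the camera images.
- dispenser: Fixed round wooden base (radius 115 mm) of the spice dispenser. Origin: on the carousel's axis at the work surface, z up; its -x axis points to the outlet, roughly towards the robot. The ejector rod slides along this axis in the hub.
- carousel (a joint): How far the carousel has been turned since the start, rad, counter-clockwise (seen from above) positive, limits +-12.6; it stays where it is left (friction 0.08 N m). Axis: the dispenser's z. It starts at any angle. Five pockets 1.257 rad apart; the turning knob stands 0.628 rad counter-clockwise of the first. Within 0.04 rad of the outlet a pocket is lined up with rod and landing.
- crank (a point): Middle of the carousel's turning knob: an upright black knob, 16 mm diameter, from 93 to 131 mm above the work surface (this point at 112 mm), 60 mm from the carousel's axis. Pinch it from above and lead it round; it turns freely enough in the fingers.
- rod (a joint): Ejector rod in the fixed hub: travel in m towards the outlet, 0 = home, 0.064 = full stroke. A weak spring (about 1 to 3 N) brings it home when let go. The 16 mm rod runs along the dispenser's -x axis, 58 mm above the work surface, its tip 54 mm from the axis at home; at 0.062 or more a canister is pushed clear of its pocket onto the landing.
- rod_knob (a point): Middle of the rod's upright wooden knob, 16 mm diameter, from 92 to 126 mm above the work surface (this point at 109 mm); at home it is 28 mm from the carousel's axis on the side away from the outlet. It moves with the rod, along the dispenser's -x.
- keeper (a joint): Angle of the keeper arm, rad: 0 = squarely across the outlet (up to about 0.25 it still bars it); it grows as the arm swings out, counter-clockwise seen from above, about its upright hinge; limit 2.2. Count it as clear of the outlet from about 1.5. Stays where it is left (friction about 0.08 N m).
- keeper_knob (a point): Middle of the upright black knob on the keeper arm: 14 mm diameter, from 61 to 95 mm above the work surface (this point at 80 mm), 70 mm from the hinge axis. The arm is a steel bar 10 mm wide, 108 mm long from its hinge, 49 to 61 mm above the work surface.
- keeper_hinge (a point): Point on the keeper arm's upright hinge axis, beside the outlet: at x -118 mm, y -78 mm in the dispenser's frame. At joint value 0 the arm points from here along the dispenser's +y.
- landing (a point): Where the centre of an ejected canister comes to lie, roughly (to 15 mm): on the dispenser's -x axis, 140 mm out, 55 mm up. The landing is a flat shelf, 111 to 189 mm out, 50 mm wide, top 37 mm above the work surface, with 6 mm high rails at both sides and the end (42 mm between the rails, flared at the inlet). Beside it stands nothing but the keeper arm's hinge post.
- caddy: Loose low wooden caddy, 0.9 kg, outside 132 x 216 mm, walls and cross dividers 12 mm high and 6 mm thick, in 2 x 3 compartments, each 57 mm (caddy x) by 64 mm (caddy y) inside. Origin: centre of its underside. Compartment centres lie at x +-31.5 mm, y -70, 0 and +70 mm; inner floor 6 mm above the underside.
- mug: Blue ceramic mug, a bystander: leave it where it is. 80 mm diameter, 95 mm high; origin at the centre of its underside.
- mill: Wooden pepper mill, a bystander: leave it where it is. 56 mm diameter, 190 mm high; origin at the centre of its underside.
- oil: Green oil bottle, a bystander: leave it where it is. 60 mm diameter, 220 mm high; origin at the centre of its underside.
- pocket1 (a point): Centre of the first pocket, 83 mm from the axis, 58 mm up. Each pocket is a radial bore open at both ends, 40 mm wide, 38 mm high, 48 mm long, floor 40 mm above the work surface, roof (top at 81 mm) with an 18 mm slot along its middle, a sprung ball at the outer end that a push of a few N overcomes. A seated canister is centred in it, its axis radial.
- can1: Spice canister: eight-sided steel prism with ends bevelled over 6 mm, 36 mm across flats, 44 mm long, about 80 g, black disc on one end. Origin: its centre; its x axis runs along its length, two pairs of its flats face along y and z. Seated in the carousel at the start with its axis radial. Absent (None all through) in some starts.
- can2: Spice canister: eight-sided steel prism with ends bevelled over 6 mm, 36 mm across flats, 44 mm long, about 80 g, black disc on one end. Origin: its centre; its x axis runs along its length, two pairs of its flats face along y and z. Seated in the carousel at the start with its axis radial. Absent (None all through) in some starts.
- can3: Spice canister: eight-sided steel prism with ends bevelled over 6 mm, 36 mm across flats, 44 mm long, about 80 g, black disc on one end. Origin: its centre; its x axis runs along its length, two pairs of its flats face along y and z. Seated in the carousel at the start with its axis radial. Absent (None all through) in some starts.
- can4: Spice canister: eight-sided steel prism with ends bevelled over 6 mm, 36 mm across flats, 44 mm long, about 80 g, black disc on one end. Origin: its centre; its x axis runs along its length, two pairs of its flats face along y and z. Seated in the carousel at the start with its axis radial. Absent (None all through) in some starts.
- can5: Spice canister: eight-sided steel prism with ends bevelled over 6 mm, 36 mm across flats, 44 mm long, about 80 g, black disc on one end. Origin: its centre; its x axis runs along its length, two pairs of its flats face along y and z. Seated in the carousel at the start with its axis radial. Absent (None all through) in some starts.

How it is judged:
By the outcome, as a careful person would: the job done as asked, in the order asked, and still so for the second after the job is handed in, with the robot touching nothing.
Of can1, can2, can3, can4, can5 only 3 to 4 are there at a start; the rules pass over those that are not, and their reading is None.
At some moment in a run one of caddy may be knocked a few centimetres aside while the robot is not near it.
Once in a run the grip may slacken for a moment while it holds something.
It also fails if it takes over 210 s, if anything falls off the work surface, if the arm or the gripper's body presses on something with over 40 N, if the wrist force passes 120 N, or if a joint passes its speed limit or range.

ROBOT

A 7-joint arm with a two-finger parallel gripper is mounted at the origin on the work surface. World frame = base frame: x ahead of the robot, y to its left, z up, the work surface at z = 0. Lengths are in mm, angles in rad, forces in N, time in s.
With the tool pointing down it reaches from about 375 to 925 mm from the base axis. Payload 3.1 kg.
Tool frame: the origin (TCP) lies midway between the tips of the shut fingers; the grasp point (between the pads) lies 19 mm behind it; z points along the fingers, y is the line along which they close (so a half turn about z gives the same grasp; the last joint's range is limited). The gripper opens to 85 mm and grips with 20 to 120 N. Pads are 22 mm wide; open, the fingers measure 114 mm over their backs; the gripper's body (76 mm by 85 mm) begins 54 mm behind the grasp point. The pads swing forward as they close: fully open they stand 13 mm farther back than shut.
Start: joints at [-1.206, 0.383, 0.044, 1.598, -0.018, 1.161, -0.05], TCP at [290.175, 581.637, 231.269] pointing down, gripper open.
Joint ranges: [-2.61, 2.61], [-0.41, 2.15], [-1.48, 1.57], [0, 2.5], [-1.57, 4.71], [0.05, 1.97], [-2.85, 2.85]. Speed limits (rad/s): [2.79, 2.79, 3.14, 3.14, 3.14, 3.14, 3.14].

INTERFACE

Orientations are given as [roll, pitch, yaw] about the fixed x, y, z axes, in that order (R = Rz(yaw) Ry(pitch) Rx(roll)).
In Python, from rig import telemetry, get_image, camera_info, arm gives the robot as it stands.
- The arm moves only by the tool servo_tool, never from a script. Its argument "targets" is a list of rows, each a list of 4 numbers: the shift along the tool's x, y, z in mm, then the turn about the tool's z in degrees. In form: [[x, y, z, roll], ...]. A call has 1 to 12 rows; each row is the pose to reach, as a shift and turn from the pose commanded when the call began, along the tool's axes at that moment; what a row does not reach only later rows make up. A row lasts 1/10 s, in which the tool goes at most 50 mm and 8.59 degrees, less where a joint would pass 70% of its speed; a pose out of reach is approached as far as the arm can. A call with a gripper value outside its range is refused whole. "grip" is the closure, from -1 (fully open) to 1 (shut), set as the call begins (left out, the last holds). The fingers move at their own pace and stop on an object; the grip force is fixed at half the most. Time passes only in rows, so rows that repeat a pose let the fingers close. It gives the time, the measured TCP pose, the force, the opening and the grip force at its end, in the units of the state.
- telemetry.get_state(): the state, without advancing time (a new reading comes with each control period).
- get_image(name): name is "scene" or "top" or "wrist"; returns the picture (384x512x3 uint8, red, green, blue); there is no depth.
- camera_info(name): a dict with "K" (3x3 intrinsics, pixels), "D" ([k1, k2, p1, p2, k3] as OpenCV has them; the pictures are not rectified), "rvec" (rotation vector, rad) and "tvec" (3), from world to camera coordinates, as OpenCV has them; the wrist camera has in their place "T_tool_cam" (4x4, takes a point from camera to tool coordinates, whose origin is the TCP and whose axes are the flange's). Camera axes: x right, y down, z forward; pixel columns grow to the right and rows downward; lengths in mm; the calibration is good to about 2 mm. A picture is of the moment at which its call begins: read the wrist's pose just before it. camera_info takes no time and is no camera call.
- arm.sign_off(): hands the job in; it is judged then, once.
The state is a dict: "time": time; "qpos": joint angles; "qd": joint speeds; "effort": joint torques, N m; "tcp_pos": TCP position; "tcp_rot": TCP orientation; "wrist_force": force on the tool from outside, world axes, zero at the start; "wrist_torque": the same for the moment, N m; "gripper_width": finger opening in mm; "grasp_force": force on a finger pad.
Only numpy, scipy, OpenCV 4.12 (cv2) and the standard library are available. Lean on these libraries where they do the work, as an engineer would, in place of code of your own. Each camera call takes 0.05 s, during which the arm holds its last target. There are 200 camera calls.

## Working session

There is one attempt and no reset: what is moved stays moved. The work goes in short steps, Python scripts to look and compute and a tool call to move; the robot and the scene stay as the last step left them, time stands still between calls to the robot, and variables do not carry over. Pictures are saved under pics/ and viewed, at most 14 in all, crops included, and the job is handed in when it is done.

Besides the shell and the picture viewer there is one more tool, called after "Call:" as name([rows], argument=value, ...), one row to a line, values as JSON. servo_tool: Moves the arm, as the interface text tells. Its arguments: {"type":"object","properties":{"targets":{"type":"array","items":{"type":"array","items":{"type":"number"}}},"grip":{"type":"number"}},"required":["targets"]}

```bash
mkdir -p pics; ls; python3 - <<'E'
from rig import telemetry,get_image,camera_info
import cv2,numpy as np
print(telemetry.get_state())
for n in ("scene","top","wrist"):
    print(n,camera_info(n))
    im=get_image(n); cv2.imwrite(f"pics/{n}0.png",im[:,:,::-1])
a=cv2.imread("pics/scene0.png");b=cv2.imread("pics/top0.png")
cv2.imwrite("pics/top0b.png",cv2.resize(b,(800,600)))
cv2.imwrite("pics/scene0b.png",cv2.resize(a,(800,600)))
E
```

```text
pics
{'time': 0.0, 'qpos': array([-1.20579472,  0.38385494,  0.04383308,  1.59958617, -0.01790048,
        1.16121693, -0.04984625]), 'qd': array([-2.45290492e-04, -1.38684419e-03,  2.80966111e-04, -1.21817829e-03,
       -1.01221059e-04,  7.48785238e-05, -5.79130167e-04]), 'effort': array([-4.62989319e-04, -4.33471799e+01,  1.02426354e+00, -2.49511009e+01,
        1.05873041e-02,  1.12457899e-02, -1.42052130e-06]), 'tcp_pos': array([289.77576265, 580.76593914, 229.86864221]), 'tcp_rot': array([-3.13892358e+00,  1.43379639e-04,  2.67892517e+00]), 'wrist_force': array([-0.3896306 , -0.65163966,  0.25433816]), 'wrist_torque': array([-0.0263954 ,  0.03198498,  0.04119552]), 'grasp_force': 0.0, 'gripper_width': 85.15016493418945}
scene {'K': array([[409.65430825,   0.        , 262.12783649],
       [  0.        , 409.65430825, 190.69673389],
       [  0.        ,   0.        ,   1.        ]]), 'D': array([-0.07185818,  0.        ,  0.        ,  0.        ,  0.        ]), 'rvec': array([ 0.87032375,  2.55009051, -1.05913553]), 'tvec': array([ 465.72887278, -183.89306544, 1687.05634797])}

[... 258 characters left out ...]
9095276, -2.14342117,  0.1055601 ]), 'tvec': array([ -16.4042523 ,  578.28114775, 1116.75015277])}
wrist {'K': array([[303.77581759,   0.        , 253.04342326],
       [  0.        , 303.77581759, 193.30532909],
       [  0.        ,   0.        ,   1.        ]]), 'D': array([-0.00516115,  0.        ,  0.        ,  0.        ,  0.        ]), 'T_tool_cam': array([[ 7.39318717e-04, -9.62571231e-01, -2.71027819e-01,
         6.90144804e+01],
       [ 9.99999163e-01,  9.99316327e-04, -8.21299633e-04,
         1.64286141e+00],
       [ 1.06140192e-03, -2.71026985e-01,  9.62571164e-01,
        -1.41844447e+02],
       [ 0.00000000e+00,  0.00000000e+00,  0.00000000e+00,
         1.00000000e+00]])}
```

View pics/top0b.png

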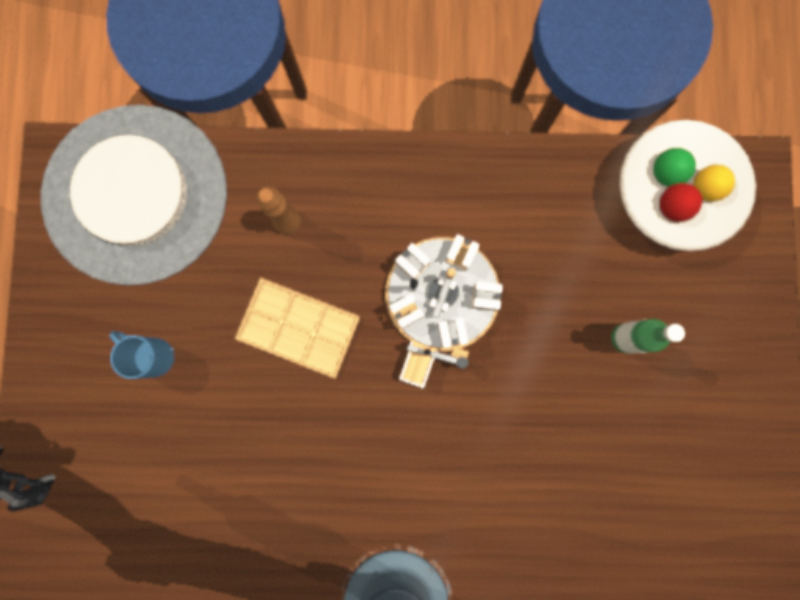

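View pics/scene0b.png

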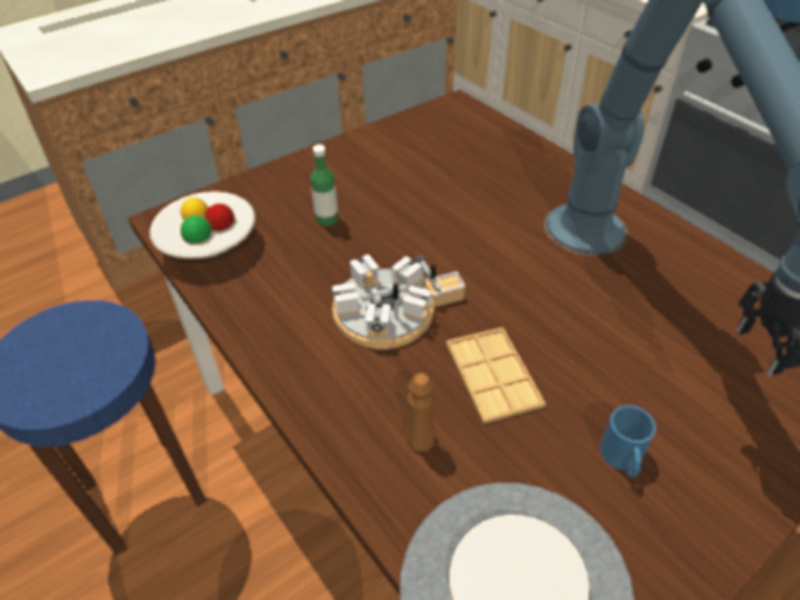

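The top view shows the carousel at view px (443,293), landing (417,366), keeper knob ~(462,362) with its hinge post, caddy corners (262,280),(358,318),(338,377),(237,335), mug (140,357), mill (280,210), oil (650,337). The black carousel knob is near (413,284).

```bash
cat > h.py <<'E'
import numpy as np,cv2
from rig import telemetry,get_image,camera_info
from scipy.spatial.transform import Rotation as R
def cam(n,st=None):
    c=camera_info(n)
    if n=="wrist":
        T=np.eye(4);T[:3,:3]=R.from_euler('xyz',st["tcp_rot"]).as_matrix();T[:3,3]=st["tcp_pos"]
        M=T@c["T_tool_cam"]; Rw=M[:3,:3];o=M[:3,3]
    else:
        Rc=cv2.Rodrigues(c["rvec"])[0];Rw=Rc.T;o=-Rc.T@c["tvec"]
    return c["K"],c["D"],Rw,o
def ray(C,px):
    K,D,Rw,o=C
    u=cv2.undistortPoints(np.array(px,float).reshape(-1,1,2),K,D).reshape(-1,2)
    return o,np.c_[u,np.ones(len(u))]@Rw.T
def onz(C,px,z):
    o,d=ray(C,px);return o+d*((z-o[2])/d[:,2])[:,None]
def proj(C,P):
    K,D,Rw,o=C
    return cv2.projectPoints(np.array(P,float).reshape(-1,3),cv2.Rodrigues(Rw.T)[0],-Rw.T@o,K,D)[0].reshape(-1,2)
def cross(C1,p1,C2,p2):
    o1,d1=ray(C1,p1);o2,d2=ray(C2,p2);d1=d1[0];d2=d2[0]
    A=np.c_[d1,-d2];t=np.linalg.lstsq(A,o2-o1,rcond=None)[0]
    a=o1+d1*t[0];b=o2+d2*t[1];return (a+b)/2,np.linalg.norm(a-b)
def totool(P,st):
    return R.from_euler('xyz',st["tcp_rot"]).inv().apply(np.array(P)-st["tcp_pos"])
E
python3 - <<'E'
from h import *
C=cam("top");s=.64
f=lambda p,z:onz(C,np.array(p)*s,z).round(0).tolist()
print("caddy",f([(262,280),(358,318),(338,377),(237,335)],12))
print("car axis",f([(443,293)],30),"landing",f([(417,366),(432,386-12),(428,387),(401,380)],40))
print("knob",f([(413,284)],131),"rodknob",f([(451,272)],126),"keeperknob",f([(462,362)],90),'mug',f([(133,357)],95),'mill',f([(268,195)],190),'oil',f([(676,333)],220))
im=cv2.imread("pics/top0.png")[140:260,225:345]
cv2.imwrite("pics/c0.png",cv2.resize(im,(600,600),interpolation=cv2.INTER_CUBIC))
E
```

```text
caddy [[622.0, 285.0, 12.0], [549.0, 88.0, 12.0], [430.0, 124.0, 12.0], [510.0, 330.0, 12.0]]
car axis [[601.0, -81.0, 30.0]] landing [[456.0, -32.0, 40.0], [441.0, -62.0, 40.0], [416.0, -54.0, 40.0], [428.0, -2.0, 40.0]]
knob [[604.0, -20.0, 131.0]] rodknob [[629.0, -89.0, 126.0]] keeperknob [[465.0, -115.0, 90.0]] mug [[462.0, 495.0, 95.0]] mill [[747.0, 236.0, 190.0]] oil [[520.0, -452.0, 220.0]]
```

View pics/c0.png

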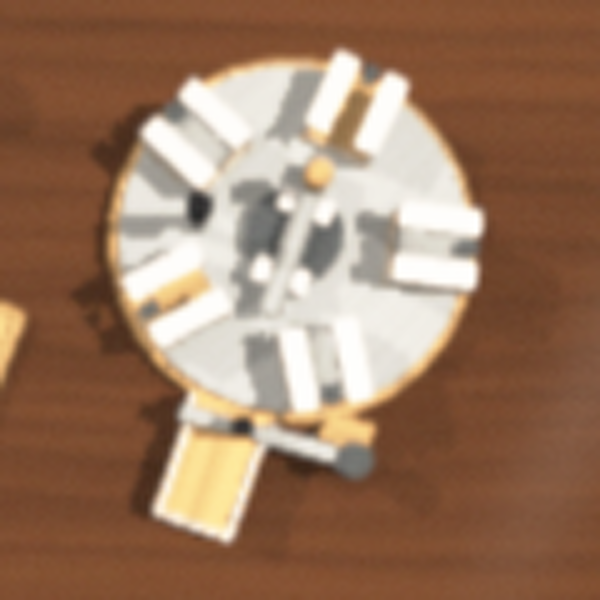

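The crop (scale 5, offset 225,140) shows carousel centre (293,238), crank knob (200,208), rod knob (320,172), keeper knob (242,427), hinge post (353,460), landing end corners (155,515),(232,540). Grey (full) pockets are at (195,130), (435,245), (325,365). The pockets at (357,105) and (178,295) look empty.

```bash
python3 - <<'E'
from h import *
from scipy.optimize import least_squares
C=cam("top");st=telemetry.get_state()
px=np.array([(320,172),(155,515),(232,540),(353,460),(242,427),(293,238)])/5+[225,140]
z=[126,43,43,75,95,40]
L=np.array([(28,0),(-189,25),(-189,-25),(-118,-78),(-118,-8),(0,0)])
P=np.array([onz(C,[p],zz)[0] for p,zz in zip(px,z)])[:,:2]
def tf(q,l): 
    c,s=np.cos(q[2]),np.sin(q[2]);return q[:2]+l@np.array([[c,s],[-s,c]])
r=least_squares(lambda q:(tf(q,L)-P).ravel(),[601,-81,-.33],loss='soft_l1',f_scale=4)
q=r.x;print(q,(tf(q,L)-P).round(1).tolist())
for n,p,zz in [("knob",(200,208),131)]+[(f"p{i}",p,81) for i,p in enumerate([(195,130),(178,295),(325,365),(435,245),(357,105)])]:
    w=onz(C,[np.array(p)/5+[225,140]],zz)[0,:2]-q[:2]
    a=np.arctan2(w[1],w[0])-(q[2]+np.pi);print(n,np.hypot(*w).round(0),(np.angle(np.exp(1j*a))).round(2))
print("rod",tf(q,L[:1]),"keeper",tf(q,L[4:5]),P[4])
E
```

```text
[ 6.00347001e+02 -8.06068436e+01 -3.16729348e-01] [[-0.8, 0.9], [-0.2, 1.6], [-1.8, 1.0], [-0.6, -2.0], [3.7, -2.0], [0.5, 0.2]]
knob 59.0 -1.33
p0 85.0 -2.01
p1 81.0 -0.72
p2 82.0 0.53
p3 82.0 1.79
p4 83.0 3.03
rod [[626.95425751 -89.32773104]] keeper [[485.72473556 -51.45660576]] [482.0496069  -49.42952679]
```

Call:
servo_tool([
  [-454,-479,0,-8.4],
  [-454,-479,0,-8.4],
  [-454,-479,0,-8.4],
  [-454,-479,0,-8.4],
  [-454,-479,0,-8.4],
  [-454,-479,0,-8.4],
  [-454,-479,0,-8.4],
  [-454,-479,0,-8.4],
  [-454,-479,0,-8.4],
  [-454,-479,0,-8.4],
  [-454,-479,0,-8.4],
  [-454,-479,0,-8.4],
], grip=0.2)

```text
time: 1.35
tcp_pos: [465.1, 5.7, 231.3]
tcp_rot: [3.141, 0.0, 2.826]
wrist_force: [0.1, -0.2, 0.0]
gripper_width: 33.9
grasp_force: 0.0
```

Call:
servo_tool([
  [-34,-47,0,0],
  [-34,-47,0,0],
  [-34,-47,0,0],
  [-34,-47,0,0],
])

```text
time: 1.75
tcp_pos: [482.3, -46.1, 230.9]
tcp_rot: [3.141, -0.001, 2.827]
wrist_force: [-0.3, 0.4, -0.6]
gripper_width: 34.2
grasp_force: 0.0
```

```bash
python3 - <<'E'
from h import *
st=telemetry.get_state();im=get_image("wrist");print(st["tcp_pos"],st["tcp_rot"])
np.save("w1.npy",np.r_[st["tcp_pos"],st["tcp_rot"]])
cv2.imwrite("pics/w1.png",im[:,:,::-1]);cv2.imwrite("pics/w1b.png",cv2.resize(im[:,:,::-1],(800,600)))
E
```

```text
[482.33199571 -46.06809268 230.8532251 ] [ 3.14119910e+00 -1.36092124e-03  2.82684234e+00]
```

View pics/w1b.png

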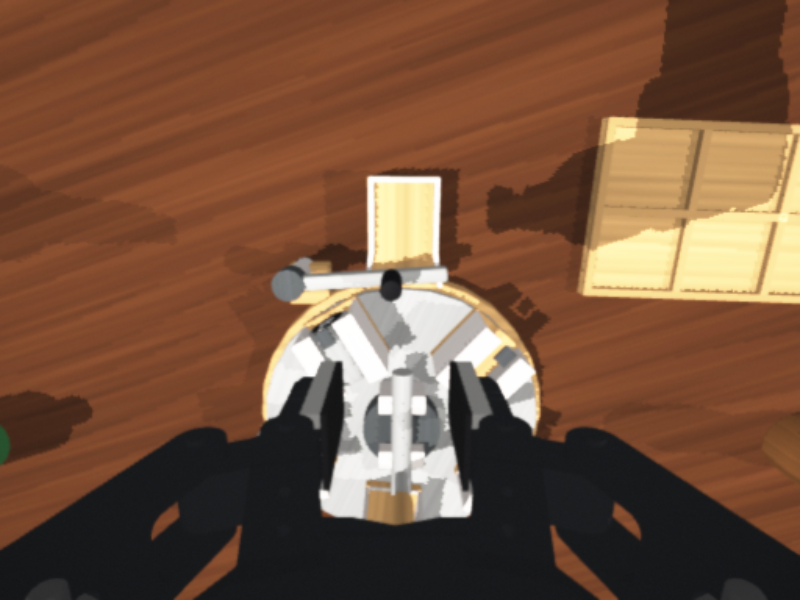

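Wrist view (x1.5625): landing end corners (368,177),(440,177), keeper knob top (391,288), hinge top (288,283), rod line at column 402, and the caddy on the right with corners (603,117),(582,295).

```bash
python3 - <<'E'
from h import *
a=np.load("w1.npy");st=dict(tcp_pos=a[:3],tcp_rot=a[3:]);C=cam("wrist",st)
q=np.array([600.35,-80.6,-.3167])
def loc(w): 
    d=np.array(w)[:,:2]-q[:2];c,s=np.cos(q[2]),np.sin(q[2]);return d@np.array([[c,-s],[s,c]])
for n,p,z in [("lc",(368,177),43),("lc",(440,177),43),("kk",(391,288),95),("hinge",(288,283),75),("rodtip",(402,374),66),("rodback",(402,490),66),("caddyTL",(603,117),12),("caddyBL",(582,295),12)]:
    w=onz(C,[np.array(p)*.64],z);print(n,w[0].round(1),loc(w)[0].round(1),totool(w[0],st).round(1))
E
```

```text
lc [416.7 -42.6  43. ] [-186.4  -21.1] [ 63.3 -17.1 187.9]
lc [431.6   3.5  43. ] [-186.5   27.3] [ 63.3  31.3 188. ]
kk [482.4 -47.3  95. ] [-122.5   -5.1] [ -0.6  -1.2 135.9]
hinge [ 463.4 -111.1   75. ] [-120.7  -71.7] [ -2.3 -67.8 155.8]
rodtip [550.5 -61.8  66. ] [-53.2   2.4] [-69.9   6.1 164.8]
rodback [641.1 -90.8  66. ] [41.9  3. ] [-165.     6.5  164.6]
caddyTL [429.1 128.3  12. ] [-227.8  145.2] [104.3 149.2 219.1]
caddyBL [553.5  86.7  12. ] [-96.7 144.3] [-26.8 148.1 218.9]
```

Call:
servo_tool([
  [0,-2.5,50,0],
  [0,-2.5,100,0],
  [0,-2.5,130,0],
  [0,-2.5,155,0],
  [0,-2.5,155,0],
  [0,-2.5,155,0],
])

```text
time: 2.4
tcp_pos: [481.8, -48.2, 76.3]
tcp_rot: [3.142, -0.001, 2.828]
wrist_force: [0.9, -0.0, 0.5]
gripper_width: 34.0
grasp_force: 0.0
```

Call:
servo_tool([
  [0,0,0,0],
  [0,0,0,0],
  [0,0,0,0],
  [0,0,0,0],
  [0,0,0,0],
], grip=1)

```text
time: 2.9
tcp_pos: [483.7, -49.7, 78.1]
tcp_rot: [3.139, 0.003, 2.825]
wrist_force: [-1.4, 1.2, 8.0]
gripper_width: 11.3
grasp_force: 58.9
```

Call:
servo_tool([
  [0,0,0,0],
  [0,0,6,0],
  [0,0,6,0],
  [0,0,6,0],
], grip=0.3)

```text
time: 3.3
tcp_pos: [481.4, -49.9, 69.7]
tcp_rot: [-3.141, -0.001, 2.825]
wrist_force: [0.9, 0.1, 0.2]
gripper_width: 30.3
grasp_force: 0.0
```

Call:
servo_tool([
  [0,0,0,0],
  [0,0,0,0],
  [0,0,0,0],
  [0,0,0,0],
], grip=1)

```text
time: 3.7
tcp_pos: [482.1, -49.2, 70.3]
tcp_rot: [3.141, -0.0, 2.826]
wrist_force: [0.6, 1.8, -0.1]
gripper_width: 12.2
grasp_force: 58.4
```

Call:
servo_tool([
  [14,-1.4,0,0],
  [27,-5.5,0,0],
  [39.5,-12,0,0],
  [50,-21,0,0],
  [59,-32,0,0],
  [65,-44.5,0,0],
  [69,-58,0,0],
  [70,-72,0,0],
  [69,-82.5,0,0],
  [66,-92.5,0,0],
  [66,-92.5,0,0],
])

```text
time: 4.8
tcp_pos: [379.4, -118.4, 67.9]
tcp_rot: [-3.138, -0.021, 2.821]
wrist_force: [-13.4, -1.4, 7.7]
gripper_width: 0.1
grasp_force: 6.4
```

Call:
servo_tool([
  [0,0,0,0],
  [0,0,0,0],
  [0,0,0,0],
  [0,0,-40,0],
  [0,0,-80,0],
  [0,0,-80,0],
], grip=0.2)

```text
time: 5.4
tcp_pos: [397.0, -118.8, 156.0]
tcp_rot: [3.137, 0.015, 2.825]
wrist_force: [1.2, -0.1, 1.5]
gripper_width: 34.2
grasp_force: 0.0
```

```bash
python3 - <<'E'
from h import *
im=get_image("top");cv2.imwrite("pics/t1.png",im[:,:,::-1])
st=telemetry.get_state();im=get_image("wrist");print(st["tcp_pos"],st["tcp_rot"])
np.save("w2.npy",np.r_[st["tcp_pos"],st["tcp_rot"]])
cv2.imwrite("pics/w2.png",im[:,:,::-1])
a=cv2.imread("pics/t1.png")[140:260,225:345];b=im[:,:,::-1]
cv2.imwrite("pics/m1.png",np.hstack([cv2.resize(a,(384,384),interpolation=2),cv2.resize(b,(416,312+72))]))
E
```

```text
[ 395.11343561 -118.10085642  153.81826249] [3.13802958 0.01055215 2.82555364]
```

View pics/m1.png

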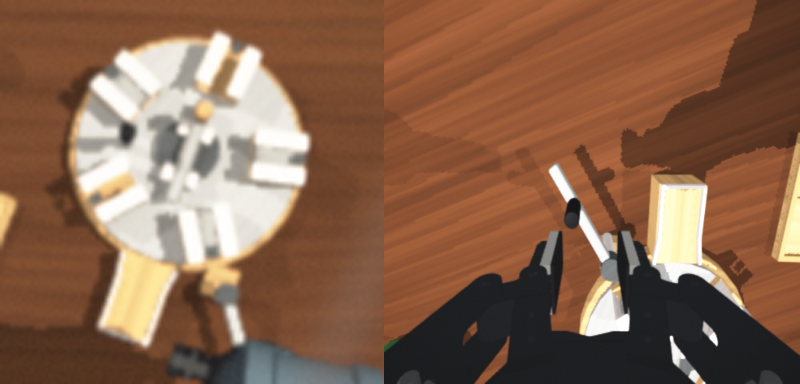

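Keeper is clear: in the wrist half, the arm runs from (610,270) to (555,168), about 2.05 rad.

Call:
servo_tool([
  [-42,40,-5,0],
  [-85,80,-5,0],
  [-127,120,-5,0],
  [-150,141,-5,0],
  [-171,159,-5,0],
  [-171,159,-5,0],
  [-171,159,-5,0],
  [-171,159,-5,0],
])

```text
time: 6.3
tcp_pos: [600.8, -20.8, 153.9]
tcp_rot: [-3.14, -0.003, 2.824]
wrist_force: [0.2, -0.1, 0.0]
gripper_width: 34.4
grasp_force: 0.0
```

```bash
python3 - <<'E'
from h import *
st=telemetry.get_state();im=get_image("wrist");print(st["tcp_pos"],st["tcp_rot"])
np.save("w3.npy",np.r_[st["tcp_pos"],st["tcp_rot"]])
cv2.imwrite("pics/w3.png",im[:,:,::-1])
E
```

```text
[600.77756941 -20.7838434  153.87830129] [-3.13965296e+00 -2.52139973e-03  2.82370490e+00]
```

View pics/w3.png

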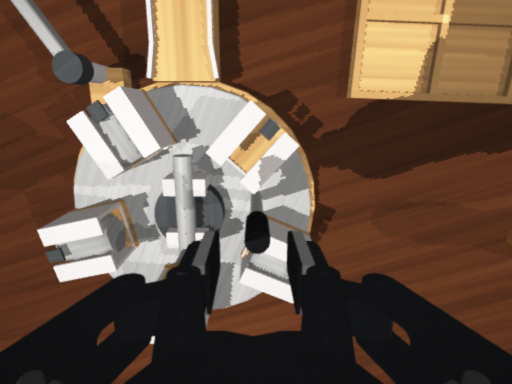

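Knob is seen with base (257,213) and top about (257,245). The fingers straddle column 253.

```bash
python3 - <<'E'
from h import *
a=np.load("w3.npy");st=dict(tcp_pos=a[:3],tcp_rot=a[3:]);C=cam("wrist",st)
for p,z in [((257,245),131),((257,214),93),((183,157),66)]:
    w=onz(C,[p],z)[0];print(w.round(1),totool(w,st).round(1))
im=cv2.imread("pics/w3.png");g=im.max(2)
print(g[200:262:3,257].tolist())
E
```

```text
[610.8 -20.  131. ] [-9.3  3.9 22.8]
[605.2 -17.8  93. ] [-3.5  4.3 60.9]
[553.2 -59.9  66. ] [ 32.7 -51.9  88.1]
[90, 91, 91, 90, 13, 13, 13, 14, 12, 14, 14, 15, 14, 26, 30, 29, 28, 28, 174, 193, 201]
```

Call:
servo_tool([
  [-8,2.5,0,0],
  [-8,2.5,30,0],
  [-8,2.5,56,0],
  [-8,2.5,56,0],
  [-8,2.5,56,0],
])

```text
time: 6.85
tcp_pos: [610.6, -20.0, 99.4]
tcp_rot: [-3.141, -0.001, 2.825]
wrist_force: [0.3, -0.0, 0.7]
gripper_width: 34.1
grasp_force: 0.0
```

Call:
servo_tool([
  [0,0,0,0],
  [0,0,0,0],
  [0,0,0,0],
  [0,0,0,0],
  [0,0,0,0],
], grip=1)

```text
time: 7.35
tcp_pos: [612.0, -21.9, 101.3]
tcp_rot: [-3.141, 0.003, 2.824]
wrist_force: [-1.5, -5.0, 6.1]
gripper_width: 14.3
grasp_force: 58.8
```

Call:
servo_tool([
  [-8,0,0,0],
  [-15.8,0.5,0,0],
  [-24,0,0,0],
  [-31.5,-2,0,0],
  [-31.5,-2,0,0],
  [-31.5,-2,0,0],
])

```text
time: 7.95
tcp_pos: [640.6, -31.9, 101.2]
tcp_rot: [3.141, 0.001, 2.823]
wrist_force: [-5.3, -1.5, 6.5]
gripper_width: 14.5
grasp_force: 59.6
```

Call:
servo_tool([
  [0,0,0,0],
  [0,0,0,0],
  [0,0,0,0],
  [0,0,-45,0],
  [0,-30,-65,0],
  [-9,-57,-65,0],
  [-9,-57,-65,0],
  [-9,-57,-65,0],
], grip=0.2)

```text
time: 8.75
tcp_pos: [630.7, -88.4, 164.1]
tcp_rot: [3.141, -0.001, 2.824]
wrist_force: [0.4, 0.4, -0.3]
gripper_width: 34.2
grasp_force: 0.0
```

```bash
python3 - <<'E'
from h import *
st=telemetry.get_state();im=get_image("wrist");print(st["tcp_pos"],st["tcp_rot"])
np.save("w4.npy",np.r_[st["tcp_pos"],st["tcp_rot"]])
cv2.imwrite("pics/w4.png",im[:,:,::-1])
E
```

```text
[630.73803975 -88.4141394  164.05114791] [ 3.14097430e+00 -5.35250091e-04  2.82363827e+00]
```

View pics/w4.png

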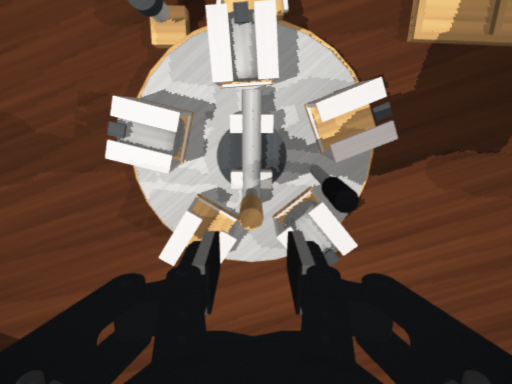

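Outlet pocket strips: left (207–230), right (255–278), slot centre ≈241 (row 2) to 245 (row 80). Rod is at column 251, so the pocket is slightly left and needs a number. Crank is at (340,194), rod knob top about (252,215).

```bash
cat > pk.py <<'E'
from h import *
import sys
def meas(f,wn,rows=range(6,74,6),c0=243):
    a=np.load(wn);st=dict(tcp_pos=a[:3],tcp_rot=a[3:]);C=cam("wrist",st);im=cv2.imread(f)
    g=im.min(2).astype(int);pts=[]
    for r in rows:
        w=g[r]>185
        L=[c for c in range(c0-30,c0) if w[c]];Rr=[c for c in range(c0,c0+30) if w[c]]
        if L and Rr: pts.append((max(L),min(Rr),r))
    pts=np.array(pts,float);mid=np.c_[(pts[:,0]+pts[:,1])/2,pts[:,2]]
    T=np.array([totool(p,st) for p in onz(C,mid,81)]);k=np.polyfit(T[:,0],T[:,1],1)
    rod=[]
    for r in range(95,170,6):
        row=g[r,225:275];row=np.abs(np.diff(row)); 
        rod.append((r,))
    return pts,T,k,C,st,g
if __name__=="__main__":
    pts,T,k,C,st,g=meas(sys.argv[1],sys.argv[2])
    print(pts.tolist());print(T.round(1).tolist(),k)
    for r in (96,104,148,156,164): print(r,g[r,236:268].tolist())
E
python3 pk.py pics/w4.png w4.npy
python3 - <<'E'
from h import *
a=np.load("w4.npy");st=dict(tcp_pos=a[:3],tcp_rot=a[3:]);C=cam("wrist",st)
for p,z in [((251,92),66),((251.5,160),66),((251.5,218),126),((340,194),131),((135,8),43)]:
    w=onz(C,[p],z)[0];print(w.round(1),totool(w,st).round(1))
E
```

```text
[[226.0, 254.0, 6.0], [227.0, 254.0, 12.0], [227.0, 255.0, 18.0], [228.0, 246.0, 24.0], [242.0, 243.0, 30.0], [242.0, 243.0, 36.0], [242.0, 243.0, 42.0], [242.0, 243.0, 48.0], [242.0, 243.0, 54.0], [242.0, 243.0, 60.0], [242.0, 243.0, 66.0], [242.0, 243.0, 72.0]]
[[133.2, -7.2, 83.1], [129.7, -6.9, 83.1], [126.2, -6.6, 83.1], [122.6, -9.3, 83.1], [119.0, -5.7, 83.1], [115.3, -5.7, 83.1], [111.6, -5.7, 83.1], [107.9, -5.8, 83.1], [104.2, -5.8, 83.1], [100.4, -5.8, 83.1], [96.5, -5.8, 83.1], [92.7, -5.9, 83.1]] [-0.04370341 -1.38932745]
96 [198, 204, 214, 216, 213, 184, 148, 160, 170, 179, 188, 195, 201, 207, 214, 218, 212, 204, 200, 197, 191, 179, 165, 153, 138, 118, 107, 106, 105, 105, 107, 107]
104 [196, 204, 212, 214, 212, 184, 146, 159, 169, 179, 189, 196, 200, 207, 215, 217, 211, 203, 198, 194, 189, 177, 163, 150, 137, 117, 105, 107, 109, 109, 110, 111]
148 [75, 75, 75, 76, 78, 94, 129, 157, 168, 178, 187, 195, 201, 206, 210, 207, 201, 194, 189, 183, 177, 166, 152, 141, 119, 84, 52, 48, 49, 49, 54, 71]
156 [76, 75, 75, 75, 76, 89, 125, 156, 168, 178, 188, 194, 199, 204, 207, 205, 200, 194, 188, 182, 174, 163, 151, 137, 111, 75, 50, 48, 49, 49, 63, 80]
164 [76, 76, 76, 74, 75, 88, 125, 154, 169, 177, 183, 186, 187, 188, 188, 185, 177, 167, 160, 152, 143, 132, 120, 106, 85, 59, 41, 41, 39, 41, 55, 71]
[554.5 -63.4  66. ] [80.2 -0.1 98.1]
[603.4 -79.1  66. ] [28.8  0.2 98.1]
[629.  -87.2 126. ] [ 2.   0.6 38.1]
[629.3 -31.5 131. ] [19.2 53.6 33.1]
[ 467.1 -128.7   43. ] [142.8 -89.5 121.1]
```

Call:
servo_tool([
  [9,30,0,0],
  [9,57,0,0],
  [9,57,35,0],
  [9,57,63,0],
  [9,57,63,0],
  [9,57,63,0],
])

```text
time: 9.4
tcp_pos: [640.2, -30.0, 101.0]
tcp_rot: [3.142, -0.0, 2.827]
wrist_force: [0.0, -0.5, 0.8]
gripper_width: 34.1
grasp_force: 0.5
```

Call:
servo_tool([
  [0,0,0,0],
  [0,0,0,0],
  [0,0,0,0],
  [0,0,0,0],
  [-1.7,-0.5,0,0],
  [-3.4,-1,0,0],
  [-3.4,-1,0,0],
  [-3.4,-1,0,0],
], grip=1)

```text
time: 10.2
tcp_pos: [636.3, -36.9, 100.3]
tcp_rot: [-3.135, -0.013, 2.821]
wrist_force: [-11.8, -4.9, 12.8]
gripper_width: 13.3
grasp_force: 59.1
```

Call:
servo_tool([
  [0,0,0,0],
  [0,0,0,0],
  [0,0,0,0],
  [0,0,-45,0],
  [0,-30,-65,0],
  [-3,-57,-65,0],
  [-3,-57,-65,0],
  [-3,-57,-65,0],
], grip=0.2)

```text
time: 11.0
tcp_pos: [628.2, -87.9, 165.9]
tcp_rot: [3.141, -0.001, 2.825]
wrist_force: [-0.2, -0.1, -0.7]
gripper_width: 34.2
grasp_force: 0.0
```

```bash
cat > look.py <<'E'
from h import *
import sys
n=sys.argv[1]
st=telemetry.get_state();im=get_image("wrist")[:,:,::-1];print(st["time"],st["tcp_pos"].round(1),st["tcp_rot"].round(3))
np.save(n+".npy",np.r_[st["tcp_pos"],st["tcp_rot"]]);cv2.imwrite("pics/"+n+".png",im)
C=cam("wrist",st);g=im.min(2).astype(int)
# outlet pocket: white roof strips, slot middle; rod columns
for r in (4,10,16,70,74):
    w=(g[r,170:340]>225).astype(int);d=np.flatnonzero(np.diff(w));print(r,(d+170).tolist())
for r in (148,156):
    w=g[r,200:300];e=np.abs(np.diff(w));print("rod",r,(np.argsort(-e)[:4]+200).tolist())
E
python3 look.py w5
```

```text
11.0 [628.2 -87.9 165.9] [ 3.141e+00 -1.000e-03  2.825e+00]
4 [217, 221, 250, 254, 283, 286]
10 [217, 220, 249, 270, 284, 286]
16 [248, 269, 297, 303]
70 [237, 258, 285, 305]
74 [236, 257, 284, 304]
rod 148 [218, 261, 242, 284]
rod 156 [217, 216, 260, 242]
```

View pics/w5.png

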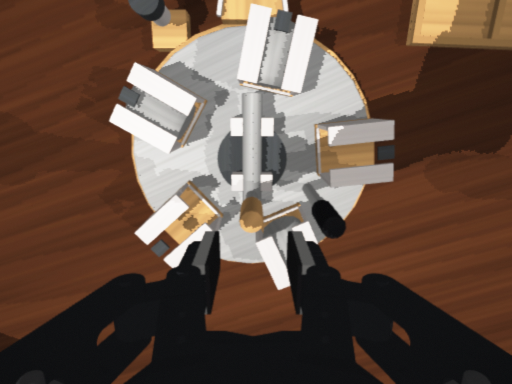

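```bash
python3 - <<'E'
from h import *
a=np.load("w5.npy");st=dict(tcp_pos=a[:3],tcp_rot=a[3:]);C=cam("wrist",st)
Rw=R.from_euler('xyz',st["tcp_rot"])
for t in [(0,0,0),(11,17,-3),(11,-17,-3),(-11,17,-3),(11,17,-30),(11,31,-3)]: print(t,proj(C,Rw.apply(t)+st["tcp_pos"]).round(0))
for p,z in [((330,220),131),((309,186),93),((251,92),66),((251,222),126),((284,8),81),((267,90),81)]:
    print(p,totool(onz(C,[p],z)[0],st).round(1))
im=cv2.imread("pics/w5.png")
cv2.imwrite("pics/w5c.png",cv2.resize(im[170:310,180:370],(760,560),interpolation=2))
E
```

```text
(0, 0, 0) [[250. 248.]]
(11, 17, -3) [[284. 230.]]
(11, -17, -3) [[215. 230.]]
(-11, 17, -3) [[283. 270.]]
(11, 17, -30) [[291. 256.]]
(11, 31, -3) [[313. 230.]]
(330, 220) [ 1.9 49.2 35. ]
(309, 186) [13.9 42.3 73. ]
(251, 92) [ 80.3  -0.1 100. ]
(251, 222) [-1.4  0.2 39.9]
(284, 8) [132.6  21.9  85. ]
(267, 90) [81.  11.3 85. ]
```

View pics/w5c.png

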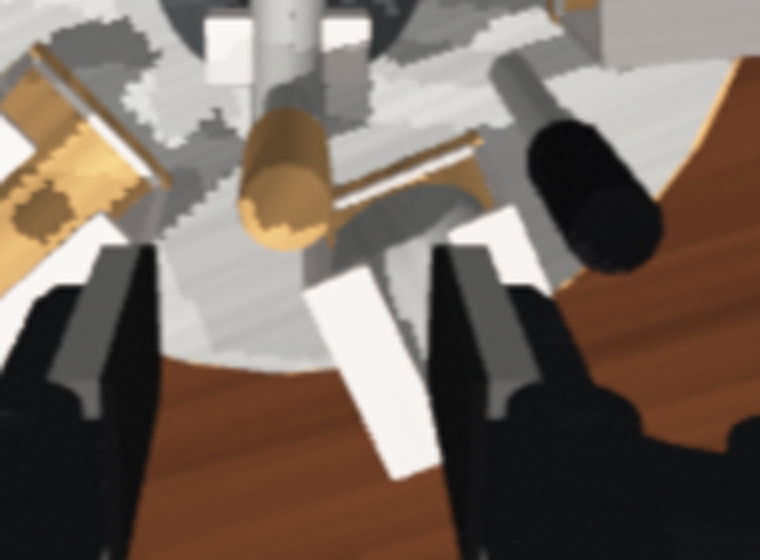

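w5 shows the carousel overshot (pocket at −0.205 rad): radial pinching let the knob slip along the pads. I'll pinch it tangentially instead and turn the tool with it.

Call:
servo_tool([
  [-3,25,0,-8.5],
  [-3,50.5,0,-17],
  [-3,50.5,0,-25.5],
  [-3,50.5,0,-34],
  [-3,50.5,0,-42.5],
  [-3,50.5,0,-51],
  [-3,50.5,0,-60],
  [-3,50.5,35,-60],
  [-3,50.5,66,-60],
  [-3,50.5,66,-60],
  [-3,50.5,66,-60],
])

```text
time: 12.15
tcp_pos: [646.3, -39.1, 99.2]
tcp_rot: [3.139, -0.001, -2.408]
wrist_force: [0.2, -0.0, 1.0]
gripper_width: 34.2
grasp_force: 0.0
```

Call:
servo_tool([
  [0,0,0,0],
  [0,0,0,0],
  [0,0,0,0],
  [0,0,0,0],
  [0,0,0,0],
], grip=1)

```text
time: 12.65
tcp_pos: [648.5, -40.5, 102.4]
tcp_rot: [-3.14, 0.004, -2.41]
wrist_force: [-0.4, 2.0, 5.9]
gripper_width: 14.4
grasp_force: 58.9
```

Call:
servo_tool([
  [0.2,4.1,0,-4],
  [0.6,8.2,0,-7.9],
  [1.3,12.2,0,-11.7],
  [1.3,12.2,0,-11.7],
  [1.3,12.2,0,-11.7],
])

```text
time: 13.15
tcp_pos: [639.1, -31.9, 102.3]
tcp_rot: [-3.14, 0.003, -2.206]
wrist_force: [-0.0, 1.7, 6.4]
gripper_width: 13.9
grasp_force: 59.2
```

Call:
servo_tool([
  [0,0,0,0],
  [0,0,0,0],
  [0,0,0,0],
  [0,0,-45,0],
  [26,-13,-63,8],
  [51,-27,-63,16],
  [51,-27,-63,24],
  [51,-27,-63,32],
  [51,-27,-63,40],
  [51,-27,-63,48],
  [51,-27,-63,56],
  [51,-27,-63,64],
], grip=0.2)

```text
time: 14.35
tcp_pos: [628.6, -90.5, 162.7]
tcp_rot: [-3.141, -0.001, 2.953]
wrist_force: [0.4, 0.1, -0.7]
gripper_width: 34.2
grasp_force: 0.0
```

Call:
servo_tool([
  [0,0,0,8],
  [0,0,0,8],
])

```text
time: 14.55
tcp_pos: [628.6, -90.3, 162.6]
tcp_rot: [-3.14, -0.001, 2.82]
wrist_force: [-0.5, 0.2, 0.4]
gripper_width: 33.9
grasp_force: 0.0
```

```bash
python3 look.py w6; python3 -c "
from h import *
print(telemetry.get_state()['qpos'].round(2))"
```

```text
14.55 [628.6 -90.3 162.6] [-3.14e+00 -1.00e-03  2.82e+00]
4 [219, 240, 269, 289]
10 [218, 240, 268, 289]
16 [220, 240, 268, 288]
70 [220, 241, 267, 287]
74 [220, 241, 267, 287]
rod 148 [220, 263, 244, 264]
rod 156 [219, 244, 263, 289]
[-0.34  0.46  0.54  1.72 -0.27  1.04  1.54]
```

Outlet slot mid (254.3) and rod mid (253.5) coincide, so the pocket is lined up. Next, pinch the rod knob.

Call:
servo_tool([
  [0,-0.4,35,0],
  [0,-0.4,65,0],
  [0,-0.4,65,0],
  [0,-0.4,65,0],
])

```text
time: 15.0
tcp_pos: [628.5, -90.6, 97.9]
tcp_rot: [-3.141, -0.001, 2.821]
wrist_force: [-0.1, 1.0, 0.9]
gripper_width: 33.9
grasp_force: 0.0
```

Call:
servo_tool([
  [0,0,0,0],
  [0,0,0,0],
  [0,0,0,0],
  [0,0,0,0],
  [0,0,0,0],
], grip=1)

```text
time: 15.5
tcp_pos: [630.9, -90.2, 100.5]
tcp_rot: [3.14, 0.004, 2.821]
wrist_force: [0.6, 1.0, 6.4]
gripper_width: 14.1
grasp_force: 58.9
```

Call:
servo_tool([
  [6,0,0,0],
  [12,0,0,0],
  [18,0,0,0],
  [25,0,0,0],
  [32,0,0,0],
  [39,0,0,0],
  [46,0,0,0],
  [53,0,0,0],
  [60,0,0,0],
  [65,0,0,0],
  [66,0,0,0],
  [66,0,0,0],
])

```text
time: 16.7
tcp_pos: [570.1, -69.9, 100.5]
tcp_rot: [3.14, 0.009, 2.821]
wrist_force: [5.3, -0.1, 5.0]
gripper_width: 13.7
grasp_force: 58.8
```

Call:
servo_tool([
  [2,0,0,0],
  [2,0,0,0],
  [2,0,0,0],
])

```text
time: 17.0
tcp_pos: [570.0, -69.9, 100.5]
tcp_rot: [3.14, 0.013, 2.82]
wrist_force: [9.2, -1.4, 1.1]
gripper_width: 13.8
grasp_force: 58.5
```

Call:
servo_tool([
  [-8,0,0,0],
  [-20,0,0,0],
  [-32,0,0,0],
  [-44,0,0,0],
  [-56,0,0,0],
  [-64,0,0,0],
  [-65,0,0,0],
  [-65,0,0,0],
])

```text
time: 17.8
tcp_pos: [628.3, -89.4, 100.4]
tcp_rot: [3.14, 0.004, 2.821]
wrist_force: [2.2, 1.4, 8.6]
gripper_width: 14.0
grasp_force: 59.2
```

Call:
servo_tool([
  [0,0,0,0],
  [0,0,0,0],
  [0,0,0,0],
  [0,0,-35,0],
  [20,0,-50,0],
  [60,0,-50,0],
  [100,0,-50,0],
  [140,0,-50,0],
  [168,0,-50,0],
  [168,0,-50,0],
  [168,0,-50,0],
], grip=-0.2)

```text
time: 18.9
tcp_pos: [466.0, -36.3, 147.9]
tcp_rot: [3.141, -0.001, 2.821]
wrist_force: [0.9, -1.1, -0.5]
gripper_width: 50.8
grasp_force: 0.0
```

```bash
python3 look.py w7
```

```text
18.9 [466.  -36.3 147.9] [ 3.141e+00 -1.000e-03  2.821e+00]
4 []
10 []
16 []
70 []
74 []
rod 148 [224, 284, 223, 229]
rod 156 [224, 229, 284, 223]
```

View pics/w7.png

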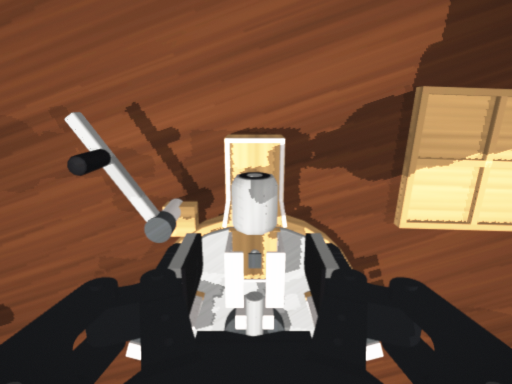

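Canister sits on the landing, straight, image columns 232–279 and rows 172–233. The caddy corners are at (418,88), (397,228).

```bash
python3 - <<'E'
from h import *
a=np.load("w7.npy");st=dict(tcp_pos=a[:3],tcp_rot=a[3:]);C=cam("wrist",st)
for p,z in [((255.5,181),70),((255.5,233),67),((232,205),55),((279,205),55),((225,136),43),((285,136),43),((418,88),12),((397,228),12)]:
    w=onz(C,[p],z)[0];print(p,w.round(1),totool(w,st).round(1))
E
cat > cad.py <<'E'
# caddy pose from the top view: fit of a rectangle to the light-wood mask
from h import *
im=get_image("top")[:,:,::-1].copy();cv2.imwrite("pics/topc.png",im)
hsv=cv2.cvtColor(im,cv2.COLOR_BGR2HSV);m=((hsv[...,0]>10)&(hsv[...,0]<32)&(hsv[...,2]>125)&(hsv[...,1]>60)).astype(np.uint8)*255
m[:160]=0;m[260:]=0;m[:,:140]=0;m[:,242:]=0
m=cv2.morphologyEx(m,cv2.MORPH_CLOSE,np.ones((5,5)))
c=max(cv2.findContours(m,0,2)[0],key=cv2.contourArea);hull=cv2.convexHull(c)
P=onz(cam("top"),hull.reshape(-1,2),12)[:,:2].astype(np.float32)
(x,y),(w,h),t=cv2.minAreaRect(P)
if w>h: w,h=h,w; t+=90
yaw=np.radians(t);print("caddy",round(x,1),round(y,1),"size",round(w,1),round(h,1),"yaw",round(yaw,3))
E
python3 cad.py
```

```text
(255.5, 181) [451.4 -28.   70. ] [16.4  3.3 78. ]
(255.5, 233) [492.2 -41.4  67. ] [-26.5   3.5  80.9]
(232, 205) [467.8 -53.3  55. ] [ -7.2 -15.6  92.9]
(279, 205) [479.8 -17.1  55. ] [-7.1 22.5 93. ]
(225, 136) [414.7 -41.4  43. ] [ 47.  -21.1 105. ]
(285, 136) [429.8   4.2  43. ] [ 47.1  27.  105. ]
(418, 88) [430.3 127.8  12. ] [ 85.6 144.4 136. ]
(397, 228) [553.4  85.2  12. ] [-44.7 142.9 136. ]
caddy 510.5 205.9 size 267.9 320.0 yaw 0.056
```

Call:
servo_tool([
  [-5,1.5,40,0],
  [-5,1.5,75,0],
  [-5,1.5,101,0],
  [-5,1.5,101,0],
  [-5,1.5,101,0],
])

```text
time: 19.5
tcp_pos: [472.8, -37.4, 47.2]
tcp_rot: [-3.14, 0.0, 2.819]
wrist_force: [0.1, 0.9, 0.5]
gripper_width: 51.3
grasp_force: 0.0
```

Call:
servo_tool([
  [0,0,0,0],
  [0,0,0,0],
  [0,0,0,0],
  [0,0,0,0],
  [0,0,0,0],
], grip=1)

```text
time: 20.0
tcp_pos: [474.2, -36.8, 49.0]
tcp_rot: [3.14, 0.004, 2.82]
wrist_force: [1.0, -1.3, 6.6]
gripper_width: 34.4
grasp_force: 60.8
```

Call:
servo_tool([
  [0,0,-25,0],
  [0,0,-60,0],
  [0,30,-90,0],
  [0,75,-90,0],
  [-2,120,-90,0],
  [-3,165,-90,0],
  [-4,210,-90,0],
  [-5,250,-90,0],
  [-5,285,-90,0],
  [-5,317,-90,0],
  [-5,317,-90,0],
  [-5,317,-90,0],
])

```text
time: 21.2
tcp_pos: [575.9, 263.6, 136.7]
tcp_rot: [-3.14, -0.001, 2.823]
wrist_force: [0.4, -0.4, -0.1]
gripper_width: 34.5
grasp_force: 60.0
```

```bash
python3 look.py w8 | head -1
```

```text
21.2 [575.9 263.6 136.7] [-3.140e+00 -1.000e-03  2.823e+00]
```

View pics/w8.png

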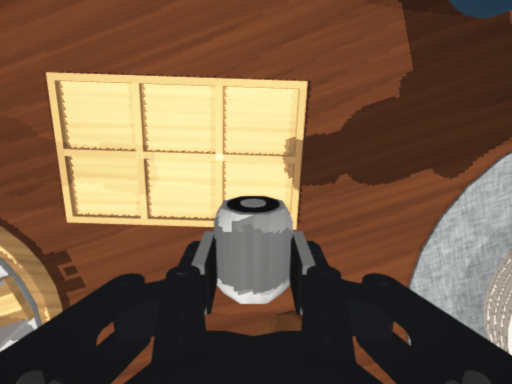

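Held canister at (253,250), caddy corners about (47,73), (307,81), (298,229), (66,222).

```bash
cat > cw.py <<'E'
from h import *
import sys
def cad(n,px):
    a=np.load(n+".npy");st=dict(tcp_pos=a[:3],tcp_rot=a[3:]);C=cam("wrist",st)
    ey=R.from_euler('xyz',st["tcp_rot"]).as_matrix()[:,1]
    W=onz(C,px,12)-1.8*ey;W=W[:,:2]   # TL,TR,BR,BL
    print("edges",[np.linalg.norm(W[i]-W[(i+1)%4]).round(1) for i in range(4)])
    c=W.mean(0);v=(W[1]-W[0]+W[2]-W[3]);u=v/np.linalg.norm(v);x=np.array([u[1],-u[0]])
    print("centre",c.round(1),"yaw",np.arctan2(x[1],x[0]).round(3))
    for i in (1,-1):
        for j in (-1,0,1):
            p=np.r_[c+x*31.5*i+u*70*j,24];print((i,j),p.round(1),totool(p,st).round(1))
if __name__=="__main__": cad(sys.argv[1],np.array(eval(sys.argv[2]),float))
E
python3 cw.py w8 "[(47,73),(307,81),(298,229),(66,222)]"
```

```text
edges [np.float64(214.5), np.float64(131.3), np.float64(218.2), np.float64(131.1)]
centre [529.  210.5] yaw -0.349
(1, -1) [534.7 133.9  24. ] [  -1.6 -135.9  112.9]
(1, 0) [558.6 199.7  24. ] [ -3.7 -66.  112.8]
(1, 1) [582.5 265.5  24. ] [ -5.8   4.  112.7]
(-1, -1) [475.5 155.4  24. ] [  61.4 -134.1  113. ]
(-1, 0) [499.4 221.2  24. ] [ 59.3 -64.1 112.9]
(-1, 1) [523.3 287.   24. ] [ 57.2   5.9 112.8]
```

Call:
servo_tool([
  [-5,3,40,1.7],
  [-5,3,75,1.7],
  [-5,3,100,1.7],
  [-5,3,112,1.7],
  [-5,3,116,1.7],
  [-5,3,117.5,1.7],
  [-5,3,117.5,1.7],
])

```text
time: 21.95
tcp_pos: [583.8, 263.9, 21.3]
tcp_rot: [3.14, 0.002, 2.79]
wrist_force: [0.6, -0.1, -0.9]
gripper_width: 34.6
grasp_force: 60.1
```

Call:
servo_tool([
  [0,0,0,0],
  [0,0,0,0],
  [0,0,0,0],
  [0,0,0,0],
  [0,0,-20,0],
  [0,0,-60,0],
  [0,0,-100,0],
  [0,0,-115,0],
  [0,0,-115,0],
], grip=-0.2)

```text
time: 22.85
tcp_pos: [585.0, 264.8, 138.2]
tcp_rot: [3.136, 0.004, 2.79]
wrist_force: [0.9, 0.8, -0.3]
gripper_width: 51.4
grasp_force: 0.0
```

```bash
python3 look.py w9 | head -1
```

```text
22.85 [585.  264.8 138.2] [3.136 0.004 2.79 ]
```

View pics/w9.png

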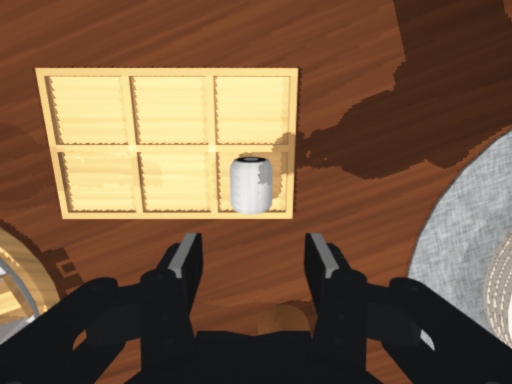

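Canister 1 lies in its compartment at (251,186). Next: crank again, for pocket 4.

Call:
servo_tool([
  [0,-20,-27,-8],
  [-20,-60,-27,-16],
  [-42,-100,-27,-24],
  [-64,-140,-27,-32],
  [-87,-180,-27,-40],
  [-110,-215,-27,-48],
  [-133,-240,-27,-56],
  [-153,-260,-27,-64],
  [-153,-260,-27,-72],
  [-153,-260,-27,-72],
  [-153,-260,-27,-72],
  [-153,-260,-27,-72],
], grip=0.2)

```text
time: 24.1
tcp_pos: [635.9, -31.1, 160.3]
tcp_rot: [3.139, -0.001, -2.236]
wrist_force: [0.7, 0.3, 0.8]
gripper_width: 34.2
grasp_force: 0.0
```

Call:
servo_tool([
  [-1,-2.5,30,0],
  [-1,-2.5,60,0],
  [-1,-2.5,60,0],
  [-1,-2.5,60,0],
])

```text
time: 24.5
tcp_pos: [638.7, -32.5, 101.2]
tcp_rot: [3.14, -0.001, -2.235]
wrist_force: [0.1, 0.1, -0.0]
gripper_width: 34.2
grasp_force: 0.0
```

Call:
servo_tool([
  [0,0,0,0],
  [0,0,0,0],
  [0,0,0,0],
  [0,0,0,0],
  [0,0,0,0],
], grip=1)

```text
time: 25.0
tcp_pos: [640.5, -32.8, 103.7]
tcp_rot: [-3.141, 0.003, -2.236]
wrist_force: [-2.3, 2.0, 6.4]
gripper_width: 14.1
grasp_force: 59.0
```

```bash
cat > arc.py <<'E'
import numpy as np,sys
a0,a1,phi,n,rt=map(float,sys.argv[1:6]);n=int(n)
for k in range(1,n+1):
    a=a0+(a1-a0)*k/n
    D=60*np.array([np.cos(a)-np.cos(a0),-np.sin(a)+np.sin(a0)])
    print([round(np.cos(phi)*D[0]+np.sin(phi)*D[1],1),round(-np.sin(phi)*D[0]+np.cos(phi)*D[1],1),0,round(rt*k/n,1)],end=", ")
print()
E
python3 arc.py -1.885 -3.142 -1.222 9 70
```

```text
[np.float64(0.3), np.float64(-8.4), 0, 7.8], [np.float64(1.8), np.float64(-16.6), 0, 15.6], [np.float64(4.3), np.float64(-24.6), 0, 23.3], [np.float64(8.0), np.float64(-32.1), 0, 31.1], [np.float64(12.7), np.float64(-39.0), 0, 38.9], [np.float64(18.3), np.float64(-45.3), 0, 46.7], [np.float64(24.7), np.float64(-50.6), 0, 54.4], [np.float64(31.8), np.float64(-55.1), 0, 62.2], [np.float64(39.5), np.float64(-58.5), 0, 70.0],
```

Call:
servo_tool([
  [0.3,-8.4,0,7.8],
  [1.8,-16.6,0,15.6],
  [4.3,-24.6,0,23.3],
  [8,-32.1,0,31.1],
  [12.7,-39,0,38.9],
  [18.3,-45.3,0,46.7],
  [24.7,-50.6,0,54.4],
  [31.8,-55.1,0,62.2],
  [39.5,-58.5,0,70],
  [39.5,-58.5,0,70],
  [39.5,-58.5,0,70],
])

```text
time: 26.1
tcp_pos: [660.8, -99.9, 103.7]
tcp_rot: [3.14, -0.002, 2.825]
wrist_force: [-5.3, 2.5, 8.5]
gripper_width: 14.1
grasp_force: 59.2
```

Call:
servo_tool([
  [0,0,0,0],
  [0,0,0,0],
  [0,0,0,0],
  [0,0,-40,0],
  [0,0,-62,0],
  [32,0,-62,0],
  [32,0,-62,0],
  [32,0,-62,0],
], grip=0.2)

```text
time: 26.9
tcp_pos: [630.1, -90.8, 163.4]
tcp_rot: [3.141, -0.0, 2.825]
wrist_force: [0.1, 1.2, -1.1]
gripper_width: 34.3
grasp_force: 0.0
```

```bash
python3 look.py w10
```

```text
26.9 [630.1 -90.8 163.4] [ 3.141 -0.     2.825]
4 [219, 240, 268, 290]
10 [220, 240, 268, 289]
16 [220, 240, 268, 288]
70 [221, 241, 267, 287]
74 [221, 241, 267, 287]
rod 148 [220, 207, 219, 244]
rod 156 [219, 244, 263, 218]
```

Call:
servo_tool([
  [2,0,35,0],
  [2,0,65,0],
  [2,0,65,0],
  [2,0,65,0],
])

```text
time: 27.35
tcp_pos: [629.0, -90.6, 98.3]
tcp_rot: [-3.14, -0.001, 2.825]
wrist_force: [0.3, 1.0, 0.0]
gripper_width: 34.1
grasp_force: 0.0
```

Call:
servo_tool([
  [0,0,0,0],
  [0,0,0,0],
  [0,0,0,0],
  [0,0,0,0],
  [0,0,0,0],
], grip=1)

```text
time: 27.85
tcp_pos: [630.9, -90.2, 100.9]
tcp_rot: [3.14, 0.005, 2.826]
wrist_force: [0.7, 0.9, 5.4]
gripper_width: 14.0
grasp_force: 58.8
```

Call:
servo_tool([
  [6,0,0,0],
  [12,0,0,0],
  [18,0,0,0],
  [25,0,0,0],
  [32,0,0,0],
  [39,0,0,0],
  [46,0,0,0],
  [53,0,0,0],
  [60,0,0,0],
  [65,0,0,0],
  [67,0,0,0],
  [67,0,0,0],
])

```text
time: 29.05
tcp_pos: [570.0, -69.9, 100.9]
tcp_rot: [3.14, 0.012, 2.826]
wrist_force: [8.2, -0.9, 1.7]
gripper_width: 13.9
grasp_force: 58.5
```

Call:
servo_tool([
  [0,0,0,0],
  [0,0,0,0],
  [-8,0,0,0],
  [-20,0,0,0],
  [-32,0,0,0],
  [-44,0,0,0],
  [-56,0,0,0],
  [-64,0,0,0],
  [-66,0,0,0],
  [-66,0,0,0],
])

```text
time: 30.05
tcp_pos: [629.8, -89.9, 100.8]
tcp_rot: [3.14, 0.004, 2.826]
wrist_force: [1.6, 1.0, 7.7]
gripper_width: 13.9
grasp_force: 59.3
```

Call:
servo_tool([
  [0,0,0,0],
  [0,0,0,0],
  [0,0,0,0],
  [0,0,-35,0],
  [20,0,-50,0],
  [60,0,-50,0],
  [100,0,-50,0],
  [140,0,-50,0],
  [167,1,-50,0],
  [167,1,-50,0],
  [167,1,-50,0],
], grip=-0.2)

```text
time: 31.15
tcp_pos: [468.6, -36.9, 148.5]
tcp_rot: [3.141, -0.001, 2.826]
wrist_force: [-0.4, -0.1, 0.2]
gripper_width: 50.7
grasp_force: 0.0
```

```bash
python3 look.py w11 | head -1; cat > can.py <<'E'
from h import *
import sys
n=sys.argv[1];a=np.load(n+".npy");st=dict(tcp_pos=a[:3],tcp_rot=a[3:]);C=cam("wrist",st);im=cv2.imread(f"pics/{n}.png")
hsv=cv2.cvtColor(im,cv2.COLOR_BGR2HSV);m=((hsv[...,1]<40)&(hsv[...,2]>70)).astype(np.uint8)
for r in range(168,244,4):
    d=np.flatnonzero(m[r,215:295]);print(r,(d.min()+215,d.max()+215,len(d)) if len(d) else None,end=" ")
print();d=np.flatnonzero((im[160:200,255].max(1)<60));print("dark rows",(d+160).tolist())
E
python3 can.py w7;python3 can.py w11
```

```text
31.15 [468.6 -36.9 148.5] [ 3.141e+00 -1.000e-03  2.826e+00]
168 (np.int64(225), np.int64(283), 9) 172 (np.int64(226), np.int64(283), 8) 176 (np.int64(226), np.int64(283), 24) 180 (np.int64(226), np.int64(283), 50) 184 (np.int64(226), np.int64(282), 52) 188 (np.int64(226), np.int64(282), 54) 192 (np.int64(226), np.int64(282), 54) 196 (np.int64(226), np.int64(282), 54) 200 (np.int64(226), np.int64(282), 53) 204 (np.int64(226), np.int64(283), 53) 208 (np.int64(225), np.int64(283), 52) 212 (np.int64(224), np.int64(284), 53) 216 (np.int64(224), np.int64(285), 52) 220 (np.int64(223), np.int64(285), 51) 224 (np.int64(222), np.int64(286), 53) 228 (np.int64(226), np.int64(284), 45) 232 (np.int64(215), np.int64(294), 53) 236 (np.int64(215), np.int64(294), 34) 240 (np.int64(215), np.int64(294), 34) 
dark rows [177, 178]
168 (np.int64(225), np.int64(283), 9) 172 (np.int64(225), np.int64(283), 28) 176 (np.int64(225), np.int64(282), 50) 180 (np.int64(225), np.int64(282), 53) 184 (np.int64(226), np.int64(282), 54) 188 (np.int64(226), np.int64(282), 54) 192 (np.int64(226), np.int64(282), 54) 196 (np.int64(226), np.int64(282), 54) 200 (np.int64(225), np.int64(282), 52) 204 (np.int64(225), np.int64(283), 53) 208 (np.int64(224), np.int64(283), 51) 212 (np.int64(223), np.int64(284), 53) 216 (np.int64(223), np.int64(285), 53) 220 (np.int64(222), np.int64(285), 51) 224 (np.int64(234), np.int64(285), 43) 228 (np.int64(216), np.int64(291), 53) 232 (np.int64(215), np.int64(294), 33) 236 (np.int64(215), np.int64(294), 34) 240 (np.int64(215), np.int64(294), 34) 
dark rows [174, 175]
```

Call:
servo_tool([
  [-2,1.5,40,0],
  [-2,1.5,75,0],
  [-2,1.5,101.5,0],
  [-2,1.5,101.5,0],
  [-2,1.5,101.5,0],
])

```text
time: 31.7
tcp_pos: [472.6, -37.2, 47.2]
tcp_rot: [-3.14, 0.0, 2.825]
wrist_force: [0.4, 0.7, 0.4]
gripper_width: 51.6
grasp_force: 0.0
```

Call:
servo_tool([
  [0,0,0,0],
  [0,0,0,0],
  [0,0,0,0],
  [0,0,0,0],
  [0,0,0,0],
], grip=1)

```text
time: 32.2
tcp_pos: [474.0, -36.5, 49.0]
tcp_rot: [3.14, 0.004, 2.825]
wrist_force: [-0.5, -0.9, 7.2]
gripper_width: 34.7
grasp_force: 61.0
```

Call:
servo_tool([
  [0,0,-25,0],
  [0,0,-60,0],
  [6,35,-90,0],
  [16,75,-90,0],
  [26,115,-90,0],
  [36,155,-90,0],
  [46,195,-90,0],
  [56,230,-90,0],
  [56,253,-90,0],
  [56,253,-90,0],
  [56,253,-90,0],
])

```text
time: 33.3
tcp_pos: [496.6, 221.7, 137.1]
tcp_rot: [-3.141, -0.0, 2.827]
wrist_force: [-0.5, -1.2, -1.4]
gripper_width: 34.3
grasp_force: 60.2
```

```bash
python3 look.py w12|head -1; cat > cd2.py <<'E'
from h import *
import sys
def det(n):
    a=np.load(n+".npy");st=dict(tcp_pos=a[:3],tcp_rot=a[3:]);C=cam("wrist",st);im=cv2.imread(f"pics/{n}.png")
    ey=R.from_euler('xyz',st["tcp_rot"]).as_matrix()[:,1]
    hsv=cv2.cvtColor(im,cv2.COLOR_BGR2HSV);m=((hsv[...,0]>=15)&(hsv[...,0]<33)&(hsv[...,2]>110)&(hsv[...,1]>50)).astype(np.uint8)
    m=cv2.morphologyEx(m,cv2.MORPH_OPEN,np.ones((3,3)))
    cs=cv2.findContours(cv2.dilate(m,np.ones((5,5))),0,2)[0];c=max(cs,key=cv2.contourArea)
    k=np.zeros_like(m);cv2.drawContours(k,[c],-1,1,-1);k&=m
    p=np.argwhere(k)[:,::-1]; print(n,"px",p.min(0),p.max(0),len(p))
    P=(onz(C,p,12)-1.8*ey)[:,:2].astype(np.float32)
    (x,y),(w,h),t=cv2.minAreaRect(P)
    if w>h: w,h=h,w;t+=90
    t=(np.radians(t)+np.pi/2)%np.pi-np.pi/2
    print("size",round(w,1),round(h,1),"c",round(x,1),round(y,1),"yaw",round(t,3))
    c_,s_=np.cos(t),np.sin(t)
    for i,j in((1,1),(-1,0),(1,-1),(-1,1),(1,0),(-1,-1)):
        q=np.array([x+31.5*i*c_-70*j*s_,y+31.5*i*s_+70*j*c_,24]);print((i,j),q.round(1),totool(q,st).round(1))
for n in sys.argv[1:]: det(n)
E
python3 cd2.py w9 w12
```

```text
33.3 [496.6 221.7 137.1] [-3.141 -0.     2.827]
w9 px [35 68] [297 218] 35019
size 131.2 216.1 c 528.5 209.9 yaw -0.351
(1, 1) [582.1 264.8  24. ] [  3.2  -1.6 114.2]
(-1, 0) [498.9 220.8  24. ] [ 66.2 -71.6 113.5]
(1, -1) [534.  133.4  24. ] [   3.2 -141.6  113.4]
(-1, 1) [523.  286.5  24. ] [ 66.2  -1.6 113.9]
(1, 0) [558.1 199.1  24. ] [  3.2 -71.6 113.8]
(-1, -1) [474.8 155.   24. ] [  66.2 -141.6  113.2]
w12 px [132 146] [376 282] 20034
size 133.1 216.3 c 527.6 210.1 yaw -0.35
(1, 1) [581.2 265.   24. ] [-67.1  67.5 113. ]
(-1, 0) [498.  220.9  24. ] [ -1.7  -0.2 113.1]
(1, -1) [533.2 133.5  24. ] [-62.2 -72.4 113.1]
(-1, 1) [522.  286.6  24. ] [ -4.1  69.7 113. ]
(1, 0) [557.2 199.3  24. ] [-64.6  -2.4 113. ]
(-1, -1) [474.  155.1  24. ] [  0.8 -70.2 113.1]
```

Call:
servo_tool([
  [-1.5,0,40,2],
  [-1.5,0,75,2],
  [-1.5,0,100,2],
  [-1.5,0,112,2],
  [-1.5,0,117,2],
  [-1.5,0,120,2],
  [-1.5,0,120,2],
])

```text
time: 34.05
tcp_pos: [499.8, 220.9, 18.6]
tcp_rot: [3.14, 0.001, 2.789]
wrist_force: [0.3, -0.4, -0.9]
gripper_width: 34.7
grasp_force: 60.2
```

Call:
servo_tool([
  [0,0,0,0],
  [0,0,0,0],
  [0,0,0,0],
  [0,0,0,0],
  [0,0,-20,0],
  [0,0,-60,0],
  [0,0,-100,0],
  [0,0,-140,0],
  [0,0,-140,0],
  [0,0,-140,0],
], grip=-0.2)

```text
time: 35.05
tcp_pos: [499.4, 221.7, 158.6]
tcp_rot: [3.139, 0.001, 2.791]
wrist_force: [-0.5, 0.3, -0.9]
gripper_width: 51.0
grasp_force: 0.0
```

```bash
python3 look.py w13|head -1; python3 arc.py -3.142 -5.655 0 18 144 | sed 's/np.float64(\([-0-9.]*\))/\1/g'
```

```text
35.05 [499.4 221.7 158.6] [3.139e+00 1.000e-03 2.791e+00]
[0.6, -8.3, 0, 8.0], [2.3, -16.5, 0, 16.0], [5.2, -24.4, 0, 24.0], [9.1, -31.8, 0, 32.0], [14.1, -38.6, 0, 40.0], [19.9, -44.6, 0, 48.0], [26.5, -49.7, 0, 56.0], [33.7, -53.9, 0, 64.0], [41.5, -57.0, 0, 72.0], [49.6, -59.1, 0, 80.0], [57.9, -59.9, 0, 88.0], [66.3, -59.6, 0, 96.0], [74.5, -58.2, 0, 104.0], [82.5, -55.6, 0, 112.0], [90.0, -51.9, 0, 120.0], [96.9, -47.3, 0, 128.0], [103.2, -41.6, 0, 136.0], [108.5, -35.2, 0, 144.0],
```

Call:
servo_tool([
  [-30,-28,-7,-2],
  [-63,-60,-7,-2],
  [-97,-92,-7,-2],
  [-131,-124,-7,-2],
  [-165,-156,-7,-2],
  [-199,-188,-7,-2],
  [-233,-220,-7,-2],
  [-261,-246,-7,-2],
  [-261,-246,-7,-2],
  [-261,-246,-7,-2],
  [-261,-246,-7,-2],
], grip=0.2)

```text
time: 36.2
tcp_pos: [657.9, -97.5, 162.2]
tcp_rot: [3.141, -0.004, 2.827]
wrist_force: [-0.6, -0.3, -0.8]
gripper_width: 34.3
grasp_force: 0.0
```

Call:
servo_tool([
  [-2,-1,30,0],
  [-2,-1,61,0],
  [-2,-1,61,0],
  [-2,-1,61,0],
])

```text
time: 36.6
tcp_pos: [659.8, -98.9, 102.5]
tcp_rot: [3.141, -0.003, 2.828]
wrist_force: [0.1, 0.0, 0.5]
gripper_width: 34.1
grasp_force: 0.0
```

Call:
servo_tool([
  [0,0,0,0],
  [0,0,0,0],
  [0,0,0,0],
  [0,0,0,0],
  [0,0,0,0],
], grip=1)

```text
time: 37.1
tcp_pos: [662.1, -100.6, 105.4]
tcp_rot: [3.14, 0.003, 2.826]
wrist_force: [-1.0, 2.3, 6.8]
gripper_width: 13.5
grasp_force: 59.0
```

Call:
servo_tool([
  [0.6,-8.3,0,8],
  [2.3,-16.5,0,16],
  [5.2,-24.4,0,24],
  [9.1,-31.8,0,32],
  [14.1,-38.6,0,40],
  [19.9,-44.6,0,48],
  [26.5,-49.7,0,56],
  [33.7,-53.9,0,64],
  [41.5,-57,0,72],
  [41.5,-57,0,72],
])

```text
time: 38.1
tcp_pos: [602.8, -143.2, 105.4]
tcp_rot: [-3.141, -0.001, 1.566]
wrist_force: [-3.0, 1.4, 9.3]
gripper_width: 14.4
grasp_force: 59.2
```

Call:
servo_tool([
  [0.6,-8.3,0,8],
  [2.3,-16.5,0,16],
  [5.2,-24.4,0,24],
  [9.1,-31.8,0,32],
  [14.1,-38.6,0,40],
  [19.9,-44.6,0,48],
  [26.5,-49.7,0,56],
  [33.7,-53.9,0,64],
  [41.5,-57,0,72],
  [41.5,-57,0,72],
  [41.5,-57,0,72],
])

```text
time: 39.2
tcp_pos: [544.1, -101.3, 105.3]
tcp_rot: [-3.138, 0.005, 0.313]
wrist_force: [-10.0, 4.3, 16.8]
gripper_width: 14.2
grasp_force: 61.2
```

Call:
servo_tool([
  [0,0,0,0],
  [0,0,0,0],
  [0,0,0,0],
  [0,0,-35,0],
  [20,4,-62,-8],
  [50,10,-62,-16],
  [82,17,-62,-24],
  [82,17,-62,-32],
  [82,17,-62,-40],
  [82,17,-62,-48],
  [82,17,-62,-56],
  [82,17,-62,-64],
], grip=0.2)

```text
time: 40.4
tcp_pos: [629.9, -91.9, 164.9]
tcp_rot: [-3.141, 0.0, 1.435]
wrist_force: [-0.1, 0.7, 0.2]
gripper_width: 33.9
grasp_force: 0.0
```

Call:
servo_tool([
  [0,0,0,-8],
  [0,0,0,-16],
  [0,0,0,-24],
  [0,0,0,-32],
  [0,0,0,-40],
  [0,0,0,-48],
  [0,0,0,-56],
  [0,0,0,-64],
  [0,0,0,-72],
  [0,0,0,-80],
  [0,0,0,-80],
])

```text
time: 41.5
tcp_pos: [629.8, -92.1, 165.1]
tcp_rot: [3.141, -0.0, 2.825]
wrist_force: [-0.3, -0.5, 0.6]
gripper_width: 34.4
grasp_force: 0.0
```

```bash
python3 look.py w14
```

```text
41.5 [629.8 -92.1 165.1] [ 3.141 -0.     2.825]
4 [218, 238, 266, 287, 288, 291]
10 [218, 239, 266, 287]
16 [219, 239, 266, 286]
70 [220, 240, 267, 286]
74 [221, 241, 267, 286]
rod 148 [221, 209, 265, 210]
rod 156 [221, 220, 246, 290]
```

Call:
servo_tool([
  [1.5,1.5,35,0],
  [1.5,1.5,66,0],
  [1.5,1.5,66,0],
  [1.5,1.5,66,0],
])

```text
time: 41.95
tcp_pos: [628.5, -90.1, 99.0]
tcp_rot: [-3.141, -0.001, 2.824]
wrist_force: [0.3, -0.4, 0.3]
gripper_width: 34.1
grasp_force: 0.0
```

Call:
servo_tool([
  [0,0,0,0],
  [0,0,0,0],
  [0,0,0,0],
  [0,0,0,0],
  [0,0,0,0],
], grip=1)

```text
time: 42.45
tcp_pos: [630.7, -90.2, 101.5]
tcp_rot: [3.14, 0.004, 2.825]
wrist_force: [0.2, 0.2, 7.0]
gripper_width: 14.3
grasp_force: 58.9
```

Call:
servo_tool([
  [6,0,0,0],
  [12,0,0,0],
  [18,0,0,0],
  [25,0,0,0],
  [32,0,0,0],
  [39,0,0,0],
  [46,0,0,0],
  [53,0,0,0],
  [60,0,0,0],
  [65,0,0,0],
  [67,0,0,0],
  [67,0,0,0],
])

```text
time: 43.65
tcp_pos: [569.8, -69.8, 101.5]
tcp_rot: [3.14, 0.011, 2.826]
wrist_force: [6.9, -0.2, 2.8]
gripper_width: 14.0
grasp_force: 58.7
```

Call:
servo_tool([
  [0,0,0,0],
  [0,0,0,0],
  [-8,0,0,0],
  [-20,0,0,0],
  [-32,0,0,0],
  [-44,0,0,0],
  [-56,0,0,0],
  [-64,0,0,0],
  [-66,0,0,0],
  [-66,0,0,0],
])

```text
time: 44.65
tcp_pos: [630.1, -89.9, 101.5]
tcp_rot: [3.14, 0.004, 2.825]
wrist_force: [1.4, 0.7, 8.8]
gripper_width: 13.9
grasp_force: 59.3
```

Call:
servo_tool([
  [0,0,0,0],
  [0,0,0,0],
  [0,0,0,0],
  [0,0,-35,0],
  [20,0,-50,0],
  [60,0,-50,0],
  [100,0,-50,0],
  [140,0,-50,0],
  [167,1,-50,0],
  [167,1,-50,0],
  [167,1,-50,0],
], grip=-0.2)

```text
time: 45.75
tcp_pos: [468.8, -36.4, 149.0]
tcp_rot: [3.141, -0.001, 2.826]
wrist_force: [0.5, -0.3, -0.1]
gripper_width: 51.1
grasp_force: 0.0
```

```bash
python3 look.py w15 | head -1;python3 can.py w15
```

```text
45.75 [468.8 -36.4 149. ] [ 3.141e+00 -1.000e-03  2.826e+00]
168 (np.int64(225), np.int64(282), 8) 172 (np.int64(225), np.int64(282), 27) 176 (np.int64(225), np.int64(282), 50) 180 (np.int64(225), np.int64(282), 52) 184 (np.int64(225), np.int64(281), 51) 188 (np.int64(225), np.int64(281), 52) 192 (np.int64(225), np.int64(281), 52) 196 (np.int64(225), np.int64(281), 52) 200 (np.int64(225), np.int64(282), 52) 204 (np.int64(224), np.int64(282), 53) 208 (np.int64(223), np.int64(283), 54) 212 (np.int64(223), np.int64(283), 52) 216 (np.int64(222), np.int64(284), 52) 220 (np.int64(221), np.int64(284), 52) 224 (np.int64(231), np.int64(277), 41) 228 (np.int64(215), np.int64(291), 52) 232 (np.int64(215), np.int64(294), 34) 236 (np.int64(215), np.int64(294), 34) 240 (np.int64(215), np.int64(294), 35) 
dark rows [173, 174]
```

Call:
servo_tool([
  [-2,1,40,0],
  [-2,1,75,0],
  [-2,1,102,0],
  [-2,1,102,0],
  [-2,1,102,0],
])

```text
time: 46.3
tcp_pos: [472.6, -37.4, 47.2]
tcp_rot: [-3.14, 0.0, 2.825]
wrist_force: [0.7, 0.4, 0.4]
gripper_width: 51.1
grasp_force: 0.0
```

Call:
servo_tool([
  [0,0,0,0],
  [0,0,0,0],
  [0,0,0,0],
  [0,0,0,0],
  [0,0,0,0],
], grip=1)

```text
time: 46.8
tcp_pos: [473.9, -36.7, 49.0]
tcp_rot: [3.14, 0.004, 2.825]
wrist_force: [0.0, -0.8, 7.1]
gripper_width: 34.5
grasp_force: 61.0
```

Call:
servo_tool([
  [0,0,-25,0],
  [0,0,-60,0],
  [0,35,-90,0],
  [-1,75,-90,0],
  [-2,115,-90,0],
  [-4,150,-90,0],
  [-4,180,-90,0],
  [-4,180,-90,0],
  [-4,180,-90,0],
  [-4,180,-90,0],
])

```text
time: 47.8
tcp_pos: [530.8, 131.9, 137.1]
tcp_rot: [-3.141, -0.001, 2.824]
wrist_force: [-0.2, -2.0, -0.5]
gripper_width: 34.7
grasp_force: 60.2
```

```bash
python3 look.py w16|head -1; python3 cd2.py w16
```

```text
47.8 [530.8 131.9 137.1] [-3.141e+00 -1.000e-03  2.824e+00]
w16 px [208 105] [461 253] 25005
size 132.2 216.1 c 549.4 196.6 yaw -0.349
(1, 1) [602.9 251.6  24. ] [-31.1 136.4 113. ]
(-1, 0) [519.8 207.4  24. ] [ 34.1  68.4 113.1]
(1, -1) [555.1 120.1  24. ] [-26.8  -3.5 113.1]
(-1, 1) [543.7 273.2  24. ] [ 31.9 138.3 113. ]
(1, 0) [579.  185.9  24. ] [-28.9  66.4 113.1]
(-1, -1) [495.9 141.6  24. ] [ 36.2  -1.6 113.2]
```

The caddy was knocked about 25 mm to (549,197). Retargeting to its new pose.

Call:
servo_tool([
  [-26.5,-3.5,0,1.8],
  [-26.5,-3.5,40,1.8],
  [-26.5,-3.5,75,1.8],
  [-26.5,-3.5,100,1.8],
  [-26.5,-3.5,112,1.8],
  [-26.5,-3.5,117,1.8],
  [-26.5,-3.5,120,1.8],
  [-26.5,-3.5,120,1.8],
])

```text
time: 48.65
tcp_pos: [556.8, 121.5, 18.6]
tcp_rot: [3.14, 0.002, 2.793]
wrist_force: [0.2, -0.6, -0.9]
gripper_width: 34.6
grasp_force: 60.2
```

Call:
servo_tool([
  [0,0,0,0],
  [0,0,0,0],
  [0,0,0,0],
  [0,0,0,0],
  [0,0,-20,0],
  [0,0,-60,0],
  [0,0,-100,0],
  [40,30,-115,0],
  [80,60,-115,0],
  [80,60,-115,0],
], grip=-0.2)

```text
time: 49.65
tcp_pos: [496.7, 214.3, 132.6]
tcp_rot: [3.137, -0.004, 2.806]
wrist_force: [0.0, 0.6, -1.1]
gripper_width: 51.0
grasp_force: 0.0
```

```bash
python3 look.py w17|head -1; python3 -c "
from h import *
a=cv2.imread('pics/w17.png');t=get_image('top')[:,:,::-1][140:260,140:340]
cv2.imwrite('pics/m17.png',np.hstack([cv2.resize(a,(400,300)),cv2.resize(t,(400,300),interpolation=2)]))"
```

```text
49.65 [496.7 214.3 132.6] [ 3.137 -0.004  2.806]
```

View pics/m17.png

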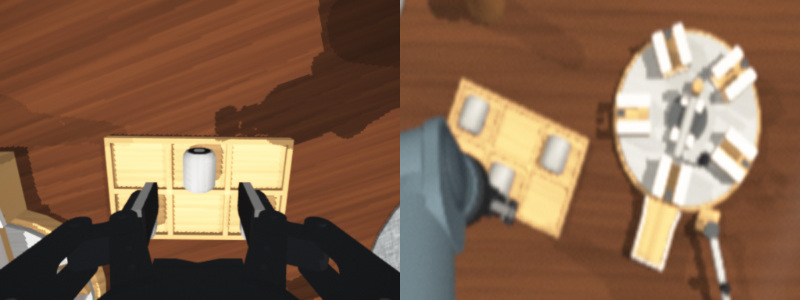

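Right half: three canisters in three separate compartments (475,112), (500,178), (555,153); carousel pockets show empty. Now the keeper.

```bash
python3 - <<'E'
from h import *
for n in("w7","w15"):
    a=np.load(n+".npy");st=dict(tcp_pos=a[:3],tcp_rot=a[3:]);C=cam("wrist",st);im=cv2.imread(f"pics/{n}.png")
    ey=R.from_euler('xyz',st["tcp_rot"]).as_matrix()[:,1]
    m=np.zeros(im.shape[:2],np.uint8);m[135:190,55:125]=(im.max(2)[135:190,55:125]<38)
    k,l,s,c=cv2.connectedComponentsWithStats(m);i=1+np.argmax(s[1:,4]);print(n,s[i],c[i])
    p=np.argwhere(l==i)[:,::-1].astype(float)
    v=np.linalg.svd(p-p.mean(0),full_matrices=False)[2][0];v*=-np.sign(v[0]);t=(p-p.mean(0))@v
    wdt=2*np.abs((p-p.mean(0))@[-v[1],v[0]]).max()
    for z,q in((95,p.mean(0)+v*(t.max()-wdt*.35)),(61,p.mean(0)+v*(t.min()+wdt*.35)),(78,p.mean(0))):
        w=onz(C,[q],z)[0]-1.8*ey;d=w[:2]-[603.2,-80.7]
        e=np.array([[-.950,.312],[.312,.950]])@d-[118,-78];print(z,w.round(1),"rel hinge",e.round(1),np.hypot(*e).round(1),"theta",np.arctan2(e[0],e[1]).round(2))
E
```

```text
w7 [ 74 150  36  25 462] [ 94.25974026 159.68398268]
95 [ 398.4 -130.3   95. ] rel hinge [ 61.1 -33. ] 69.5 theta 2.07
61 [ 398.9 -135.1   61. ] rel hinge [ 59.1 -37.5] 70.0 theta 2.14
78 [ 398.7 -132.    78. ] rel hinge [ 60.3 -34.6] 69.5 theta 2.09
w15 [ 74 145  35  25 460] [ 93.42391304 154.82826087]
95 [ 398.5 -129.9   95. ] rel hinge [ 61.2 -32.6] 69.3 theta 2.06
61 [ 398.8 -135.4   61. ] rel hinge [ 59.1 -37.8] 70.1 theta 2.14
78 [ 398.7 -132.    78. ] rel hinge [ 60.3 -34.6] 69.5 theta 2.09
```

Call:
servo_tool([
  [0,-40,-10,-1],
  [0,-85,-10,-1],
  [0,-130,-10,-1],
  [-5,-175,-10,-1],
  [-10,-220,-10,-1],
  [-15,-265,-10,-1],
  [-18,-310,-10,-1],
  [-21,-345,-10,-1],
  [-21,-359,-10,-1],
  [-21,-359,-10,-1],
  [-21,-359,-10,-1],
  [-21,-359,-10,-1],
], grip=0.1)

```text
time: 50.95
tcp_pos: [398.6, -138.5, 142.2]
tcp_rot: [-3.141, -0.0, 2.813]
wrist_force: [-0.3, 0.0, 0.1]
gripper_width: 38.7
grasp_force: 0.0
```

Call:
servo_tool([
  [2,6.5,0,-0.7],
  [2,6.5,35,-0.7],
  [2,6.5,70,-0.7],
  [2,6.5,70,-0.7],
  [2,6.5,70,-0.7],
])

```text
time: 51.45
tcp_pos: [397.9, -131.8, 72.1]
tcp_rot: [-3.14, -0.002, 2.825]
wrist_force: [0.3, -0.0, -0.5]
gripper_width: 38.6
grasp_force: 0.0
```

Call:
servo_tool([
  [0,0,0,0],
  [0,0,0,0],
  [0,0,0,0],
  [0,0,0,0],
  [0,0,0,0],
], grip=1)

```text
time: 51.95
tcp_pos: [399.3, -132.7, 74.0]
tcp_rot: [3.139, 0.002, 2.823]
wrist_force: [-2.9, -1.1, 5.6]
gripper_width: 11.6
grasp_force: 58.5
```

```bash
python3 - <<'E'
import numpy as np
t0=2.08
for t in np.linspace(2.08,0,17)[1:]: print([round(float(70*(np.sin(t)-np.sin(t0))),1),round(float(70*(np.cos(t)-np.cos(t0))),1)],end=" ")
E
```

```text
[3.9, 8.2] [6.7, 16.9] [8.4, 25.8] [8.9, 34.9] [8.2, 43.9] [6.3, 52.8] [3.3, 61.4] [-0.8, 69.6] [-5.9, 77.1] [-11.9, 83.9] [-18.8, 89.8] [-26.3, 94.9] [-34.5, 98.9] [-43.1, 101.8] [-52.0, 103.5] [-61.1, 104.1]
```

Call:
servo_tool([
  [3.9,8.2,0,0],
  [6.7,16.9,0,0],
  [8.4,25.8,0,0],
  [8.9,34.9,0,0],
  [8.2,43.9,0,0],
  [6.3,52.8,0,0],
  [3.3,61.4,0,0],
  [-0.8,69.6,0,0],
  [-0.8,69.6,0,0],
])

```text
time: 52.85
tcp_pos: [419.7, -63.1, 73.3]
tcp_rot: [3.137, -0.006, 2.825]
wrist_force: [-5.0, 6.0, 8.7]
gripper_width: 12.1
grasp_force: 61.0
```

Call:
servo_tool([
  [-5.1,7.5,0,0],
  [-11.1,14.3,0,0],
  [-18,20.2,0,0],
  [-25.5,25.3,0,0],
  [-33.7,29.3,0,0],
  [-42.3,32.2,0,0],
  [-51.2,33.9,0,0],
  [-60.3,34.5,0,0],
  [-60.3,34.5,0,0],
])

```text
time: 53.75
tcp_pos: [488.9, -51.3, 73.1]
tcp_rot: [3.139, -0.004, 2.822]
wrist_force: [-5.7, 3.1, 12.5]
gripper_width: 11.7
grasp_force: 62.5
```

Call:
servo_tool([
  [0,0,0,0],
  [0,0,0,0],
  [0,0,0,0],
  [0,0,-40,0],
  [0,0,-80,0],
  [40,0,-120,0],
  [70,0,-140,0],
  [70,0,-140,0],
  [70,0,-140,0],
], grip=0.1)

```text
time: 54.65
tcp_pos: [424.1, -29.6, 213.9]
tcp_rot: [3.134, 0.004, 2.825]
wrist_force: [-0.3, -0.8, 0.8]
gripper_width: 38.4
grasp_force: 0.0
```

```bash
python3 look.py w18|head -1; python3 -c "
from h import *
a=cv2.imread('pics/w18.png');t=get_image('scene')[:,:,::-1][130:300,190:430]
cv2.imwrite('pics/m18.png',np.hstack([cv2.resize(a,(400,300)),cv2.resize(t,(400,300),interpolation=2)]))"
```

```text
54.65 [424.1 -29.6 213.9] [3.134 0.004 2.825]
```

View pics/m18.png

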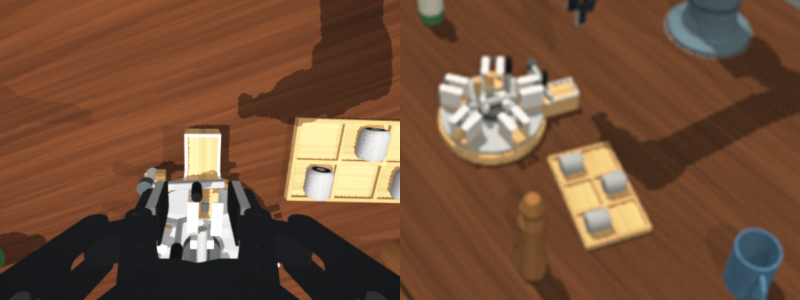

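Final view: the keeper arm lies across the outlet, the landing is empty, three canisters are in separate compartments, and the bystanders are in place.

```bash
python3 -c "
from rig import arm
print(arm.sign_off())"
```

```text
the job is handed in; nothing more can be done
None
```

The job is handed in: all three canisters that were in the carousel lie in separate caddy compartments, the keeper arm is back across the outlet, the ejector rod was led back to its home position, and the mug, mill and oil bottle were not touched.

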